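# Kit the caddy for a cell test

### The arm

A 7-joint arm with a two-finger parallel gripper is mounted at the origin on a cart in front of the work surface, level with it; the furniture and walls round the work are solid. World frame = base frame: x ahead of the robot, y to its left, z up, the work surface at z = 0. Lengths are in m, angles in rad, forces in N, time in s.
With the tool pointing down it reaches from about 0.4 to 0.75 m from the base axis. Payload 19.5 kg.
Tool frame: the origin (TCP) lies at the very end of the fingers, on their centre line; the grasp point (between the pads) lies 19 mm behind it; z points along the fingers, y is the line along which they close (so a half turn about z gives the same grasp; the last joint's range is limited). The gripper opens to 85 mm and grips with 20 to 120 N. Pads are 22 mm wide; open, the fingers measure 114 mm over their backs; the gripper's body (76 mm by 85 mm) begins 54 mm behind the grasp point. The pads swing forward as they close: fully open they stand 13 mm farther back than shut.
Start: joints at [1.117, 0.707, -0.028, 1.485, 0.022, 0.951, -0.075], TCP at [0.23, -0.527, 0.231] pointing down, gripper open.
Joint ranges: [-2.71, 2.71], [-0.32, 2.16], [-1.57, 1.52], [0, 2.45], [-1.46, 4.6], [0, 2.02], [-2.83, 2.83]. Speed limits (rad/s): [1.89, 1.89, 2.57, 2.57, 3.01, 3.01, 3.01].

### API

Orientations are given as a unit quaternion [w, x, y, z].
In Python, from plant import ctrl, cams gives the robot as it stands.
- The arm moves only by the tool arm_command, never from a script. Its argument "increments" is a list of rows, each an object of numbers: "dx", "dy", "dz": the shift along the tool's x, y, z normalised to -1 to 1, where 1 is 25 mm; "turn": the turn about the tool's z normalised to -1 to 1, where 1 is 0.08 rad. In form: [{"dx": .., "dy": .., "dz": .., "turn": ..}, ...]. A call has 1 to 10 rows; each row shifts and turns the commanded pose from where the row before left it, along the tool's axes as they then stand; what a row does not reach is not made up. A row lasts 1/12 s, in which the tool goes at most 41.7 mm and 7.16 degrees, less where a joint would pass 70% of its speed; a pose out of reach is approached as far as the arm can. A call with a number of a shift or a turn outside -1 to 1 is refused whole. A call with a gripper value outside its range is refused whole. "hand" is the opening, from -1 (shut) to 1 (fully open), set as the call begins (left out, the last holds). The fingers move at their own pace and stop on an object; "force" is the grip in N (left out, the last holds). Time passes only in rows, so rows that do not move let the fingers close. It gives the time, the measured TCP pose, the force, the opening and the grip force at its end, in the units of the state.
- ctrl.get_obs(): the state, without advancing time (a new reading comes with each control period).
- cams.snapshot(name): name is "scene" or "top" or "wrist"; returns the picture (420x560x3 uint8, red, green, blue); there is no depth.
- cams.camera_info(name): a dict with "fx", "fy", "cx", "cy" (pixels), "view" (4x4, takes a point from world to camera coordinates); the wrist camera has in their place "mount" (4x4, takes a point from camera to tool coordinates, whose origin is the TCP and whose axes are the flange's). Camera axes: x right, y up, looking along -z (the intrinsics and any distortion apply to the point x, -y, -z); pixel columns grow to the right and rows downward; lengths in m; the calibration is good to about 2 mm. A picture is of the moment at which its call begins: read the wrist's pose just before it. camera_info takes no time and is no camera call.
- ctrl.job_done(): hands the job in; it is judged then, once.
Trained networks look in the newest picture that a camera, given by its name, has taken for a name from the list of things; names that differ only in an ending like _2 or _b are one class to them, and where a whole thing is asked for, a point or a joint stands for the part that bears it (a point fixed in the world has none). Each returns a list of dicts, best first, with "score" (0 to 1); they miss things now and then, are a little off and sometimes report something else, mostly with a low value. They report only what shows in the picture. A call takes as long as a camera call.
- cams.spot_in(camera, thing): "at" ([column, row] in pixels, amid what is visible of it).
The state is a dict: "t": time; "q": joint angles; "dq": joint speeds; "effort": joint torques, N m; "eef_pos": TCP position; "orientation": TCP orientation; "force": force on the tool from outside, world axes, zero at the start; "wrist_torque": the same for the moment, N m; "gripper_width": finger opening in m; "finger_force": force on a finger pad.
Only numpy, scipy, OpenCV 4.12 (cv2) and the standard library are available. Lean on these libraries where they do the work, as an engineer would, in place of code of your own. Each camera call takes 0.05 s, during which the arm holds its last target. There are 200 camera calls.

### The job

Fill the grey caddy for the next cell test: lay the copper busbar in the orange cradle and the fuse block in the black cradle, each flat on its ribs, and only when both lie there stand the two green cells upright in the pockets of the green stand, one in each, so that no metal is carried in over live cells. Leave the silver bar and the purple cell where they are.

Things in the scene. Friction and masses are not known exactly. Their poses are not given: they have to be found in the camera images.
- caddy: Shallow grey tray, 180 mm (own x) by 228 mm (own y), floor 5 mm thick, rim 14 mm high, fixed to the table at a varying place and angle. Origin under its centre, z up. Holds the three inserts side by side at y = -73, 0, +73 mm, parallel to its x, in an order that varies from start to start.
- bar_cradle: Orange insert of the caddy: copper busbar cradle. Base 166 (own x) x 70 x 4 mm, fixed; origin under its centre, z up. Two cross ribs at x = +-42 mm (14 mm thick), tops at z = 16 mm, carry the part, lengthwise along x, centred at x = y = 0. Side guides on the ribs and end stops rise to z = 26 mm; free width 41, length 147 mm. Between the ribs it is open for fingers.
- fuse_cradle: Black insert of the caddy: fuse block cradle. Base 166 (own x) x 70 x 4 mm, fixed; origin under its centre, z up. Two cross ribs at x = +-34 mm (14 mm thick), tops at z = 16 mm, carry the part, lengthwise along x, centred at x = y = 0. Side guides on the ribs and end stops rise to z = 26 mm; free width 51, length 121 mm. Between the ribs it is open for fingers.
- cell_stand: Green insert of the caddy with two open square pockets, each for one cell. Fixed on the caddy floor; base plate 166 mm along its own x, 70 mm along y; origin under the centre of the base plate, z up. Pocket centres at x = -38 and x = +38 mm, y = 0; pocket inside 40 x 40 mm, floor at z = 4 mm, walls 4 mm thick up to z = 24 mm.
- copper_bar: Flat copper-coloured busbar with two holes, 25 mm (own x) x 130 mm (own y) x 8 mm, about 0.19 kg, lying flat. Origin at the centre of its underside, z up. Belongs in the orange cradle.
- silver_bar: Silver-grey bar of the same size and shape as the copper one, 25 x 130 (own y) x 8 mm. Origin at the centre of its underside. Does not belong in the caddy; leave it where it is.
- fuse_block: Open fuse block: black base 34 mm (own x) x 104 mm (own y) x 9 mm with a cartridge fuse in two copper clips on it, 26 mm high in all, about 0.12 kg. Origin at the centre of its underside, z up. Only the base, up to z = 9 mm, is solid: grasp the base by its two long edges (across own x). Belongs in the black cradle.
- green_cell_1: Green cylindrical battery cell standing upright, 21 mm diameter, 71 mm high, about 0.07 kg. Origin at the centre of its foot, z along its axis. Belongs in the green stand (either pocket; the two green cells are alike).
- green_cell_2: The second green cell, the same as green_cell_1.
- purple_cell: Purple cell, otherwise the same size and shape as the green ones (21 mm diameter, 71 mm high, upright, origin at the centre of its foot). Does not belong in the caddy; leave it where it is.

How it is judged:
On the way, in this order (a step that is already met when the one before it is completed fails the run):
1. the copper busbar lies in the orange cradle and the fuse block in the black cradle, both let go (x of copper_bar in the frame of bar_cradle between -0.0105 and 0.0105 m and y of copper_bar in the frame of bar_cradle between -0.0105 and 0.0105 m and z of copper_bar in the frame of bar_cradle between 0.012 and 0.02 m and angle between the y axis of copper_bar and the x axis of bar_cradle, either way round below 0.25 rad and angle between each of copper_bar, fuse_block's own z axis and vertical below 0.1 rad and x of fuse_block in the frame of fuse_cradle between -0.0105 and 0.0105 m and y of fuse_block in the frame of fuse_cradle between -0.0105 and 0.0105 m and z of fuse_block in the frame of fuse_cradle between 0.012 and 0.02 m and angle between the y axis of fuse_block and the x axis of fuse_cradle, either way round below 0.25 rad and contact force between each of copper_bar, fuse_block and the fingers below 0.05 N), for 0.2 s.
2. one green cell stands in each pocket of the green stand (((x of green_cell_1 in the frame of cell_stand between 0.0275 and 0.0485 m and y of green_cell_1 in the frame of cell_stand between -0.0105 and 0.0105 m and z of green_cell_1 in the frame of cell_stand between 0.001 and 0.009 m and angle between each of green_cell_1, green_cell_2's own z axis and vertical below 0.1 rad and x of green_cell_2 in the frame of cell_stand between -0.0485 and -0.0275 m and y of green_cell_2 in the frame of cell_stand between -0.0105 and 0.0105 m and z of green_cell_2 in the frame of cell_stand between 0.001 and 0.009 m) or (x of green_cell_1 in the frame of cell_stand between -0.0485 and -0.0275 m and y of green_cell_1 in the frame of cell_stand between -0.0105 and 0.0105 m and z of green_cell_1 in the frame of cell_stand between 0.001 and 0.009 m and angle between each of green_cell_1, green_cell_2's own z axis and vertical below 0.1 rad and x of green_cell_2 in the frame of cell_stand between 0.0275 and 0.0485 m and y of green_cell_2 in the frame of cell_stand between -0.0105 and 0.0105 m and z of green_cell_2 in the frame of cell_stand between 0.001 and 0.009 m))), for 0.2 s.
At the end, for the whole second after the job is handed in: Busbar and fuse block flat on their cradle ribs (centred within 10.5 mm in x and y, 4 mm in height, 0.25 rad); one green cell in each pocket (10.5 mm, tilt under 0.1 rad); all released and at rest; silver bar and purple cell within 20 mm of their start (all of step 1 and ((x of green_cell_1 in the frame of cell_stand between 0.0275 and 0.0485 m and y of green_cell_1 in the frame of cell_stand between -0.0105 and 0.0105 m and z of green_cell_1 in the frame of cell_stand between 0.001 and 0.009 m and angle between each of green_cell_1, green_cell_2's own z axis and vertical below 0.1 rad and x of green_cell_2 in the frame of cell_stand between -0.0485 and -0.0275 m and y of green_cell_2 in the frame of cell_stand between -0.0105 and 0.0105 m and z of green_cell_2 in the frame of cell_stand between 0.001 and 0.009 m) or (x of green_cell_1 in the frame of cell_stand between -0.0485 and -0.0275 m and y of green_cell_1 in the frame of cell_stand between -0.0105 and 0.0105 m and z of green_cell_1 in the frame of cell_stand between 0.001 and 0.009 m and angle between each of green_cell_1, green_cell_2's own z axis and vertical below 0.1 rad and x of green_cell_2 in the frame of cell_stand between 0.0275 and 0.0485 m and y of green_cell_2 in the frame of cell_stand between -0.0105 and 0.0105 m and z of green_cell_2 in the frame of cell_stand between 0.001 and 0.009 m)) and linear speed of each of copper_bar, fuse_block, green_cell_1, green_cell_2 below 0.02 m/s and contact force between each of green_cell_1, green_cell_2 and the fingers below 0.05 N and distance of each of purple_cell, silver_bar from where it was at the start of the episode below 0.02 m); the robot touches nothing.
It fails at once if the purple cell or the silver bar is moved by more than 20 mm (distance of any of purple_cell, silver_bar from where it was at the start of the episode above 0.02 m).
It fails at once if a green cell is put in a pocket before both the busbar and the fuse block lie in their cradles (((x of green_cell_1 in the frame of cell_stand between 0.022 and 0.054 m and y of green_cell_1 in the frame of cell_stand between -0.016 and 0.016 m and z of green_cell_1 in the frame of cell_stand between 0.001 and 0.02 m) or (x of green_cell_1 in the frame of cell_stand between -0.054 and -0.022 m and y of green_cell_1 in the frame of cell_stand between -0.016 and 0.016 m and z of green_cell_1 in the frame of cell_stand between 0.001 and 0.02 m) or (x of green_cell_2 in the frame of cell_stand between 0.022 and 0.054 m and y of green_cell_2 in the frame of cell_stand between -0.016 and 0.016 m and z of green_cell_2 in the frame of cell_stand between 0.001 and 0.02 m) or (x of green_cell_2 in the frame of cell_stand between -0.054 and -0.022 m and y of green_cell_2 in the frame of cell_stand between -0.016 and 0.016 m and z of green_cell_2 in the frame of cell_stand between 0.001 and 0.02 m)) and not (horizontal distance between copper_bar and bar_cradle below 0.02 m and z of copper_bar in the frame of bar_cradle below 0.025 m and horizontal distance between fuse_block and fuse_cradle below 0.02 m and z of fuse_block in the frame of fuse_cradle below 0.025 m)).
It also fails if it takes over 115 s, if anything falls off the work surface, if the arm or the gripper's body presses on something with over 40 N, if the wrist force passes 120 N, or if a joint passes its speed limit or range.

## Working session

There is one attempt and no reset: what is moved stays moved. The work goes in short steps, Python scripts to look and compute and a tool call to move; the robot and the scene stay as the last step left them, time stands still between calls to the robot, and variables do not carry over. Pictures are saved under pics/ and viewed, at most 14 in all, crops included, and the job is handed in when it is done.

Besides the shell and the picture viewer there is one more tool, called after "Call:" as name(argument=value, ...), one argument or row to a line, values as JSON. arm_command: Moves the arm, as the interface text tells. Its arguments: {"type":"object","properties":{"increments":{"type":"array"},"hand":{"type":"number"},"force":{"type":"number"}},"required":["increments"]}

```bash
ls; mkdir -p pics; python3 - <<'E'
from plant import ctrl,cams
import cv2
o=ctrl.get_obs();print({k:o[k] for k in('t','eef_pos','orientation','gripper_width','force')})
for n in('scene','top','wrist'):
    cv2.imwrite(f'pics/{n}0.png',cams.snapshot(n)[:,:,::-1]);print(n,cams.camera_info(n))
for n in('scene','top'):
    for t in('copper_bar','silver_bar','fuse_block','green_cell_1','purple_cell','bar_cradle','fuse_cradle','cell_stand','caddy'):
        print(n,t,[(d['at'],round(d['score'],2)) for d in cams.spot_in(n,t)][:3])
E
```

```text
pics
{'t': 0.0, 'eef_pos': array([ 0.23007023, -0.52667972,  0.23082224]), 'orientation': array([-5.41761460e-04,  9.78868920e-01,  2.04487964e-01, -1.25553874e-04]), 'gripper_width': 0.08525952590740227, 'force': array([-0.09113374,  0.18779103,  0.22144213])}
scene {'fx': 400.7271998146159, 'fy': 400.7271998146159, 'cx': 282.2722657514995, 'cy': 212.11816257798213, 'view': array([[-0.50236693, -0.86453344,  0.014471  ,  0.27772821],
       [ 0.54630856, -0.30439007,  0.78031637, -0.31508353],
       [-0.67020477,  0.39991077,  0.62521752, -0.68701411],
       [ 0.        ,  0.        ,  0.        ,  1.        ]])}
top {'fx': 482.8161232179301, 'fy': 482.8161232179301, 'cx': 270.7366706180523, 'cy': 208.42226142091573, 'view': array([[-0.0201196 , -0.99952155, -0.0234918 ,  0.02749708],
       [ 0.99273271, -0.02276026,  0.11816825, -0.5309125 ],
       [-0.11864639, -0.02094358,  0.99271567, -1.4757777 ],
       [ 0.        ,  0.        ,  0.        ,  1.        ]])}
wrist {'fx': 331.79291095415977, 'fy': 331.79291095415977, 'cx': 277.91268635412223, 'cy': 204.9685166024014, 'mount
[... 474 characters left out ...]
e green_cell_1 [([345.7, 172.3], 0.59), ([414.6, 188.6], 0.44)]
scene purple_cell [([369.9, 201.9], 0.78)]
scene bar_cradle [([157.4, 268.6], 0.74)]
scene fuse_cradle [([219.6, 254.8], 0.96), ([333.6, 224.9], 0.53)]
scene cell_stand [([186.0, 261.7], 0.57)]
scene caddy [([187.3, 284.9], 0.96)]
top copper_bar [([302.8, 233.6], 0.65)]
top silver_bar [([262.5, 190.0], 0.82)]
top fuse_block [([268.8, 239.6], 0.72)]
top green_cell_1 [([195.3, 190.7], 0.67), ([393.2, 233.9], 0.55), ([350.8, 185.1], 0.43)]
top purple_cell [([347.7, 235.4], 0.37)]
top bar_cradle [([164.9, 209.4], 0.81)]
top fuse_cradle [([212.9, 223.0], 0.78)]
top cell_stand [([189.4, 219.4], 0.8)]
top caddy [([174.4, 241.9], 0.74)]
```

```bash
python3 - <<'E'
import cv2
for n in('top','scene'):
    im=cv2.imread(f'pics/{n}0.png')
    c=im[140:310,120:430] if n=='top' else im[120:350,100:440]
    cv2.imwrite(f'pics/{n}0c.png',cv2.resize(c,None,fx=2.3 if n=='scene' else 2.5,fy=2.3 if n=='scene' else 2.5,interpolation=cv2.INTER_CUBIC))
E
```

```text
(no output)
```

View pics/top0c.png

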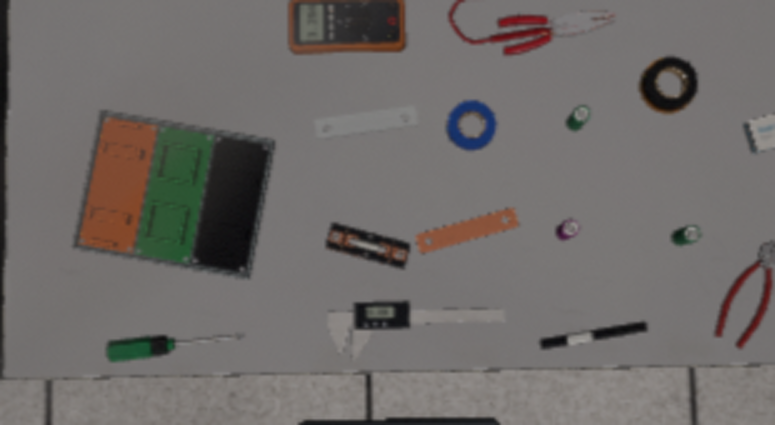

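View pics/scene0c.png

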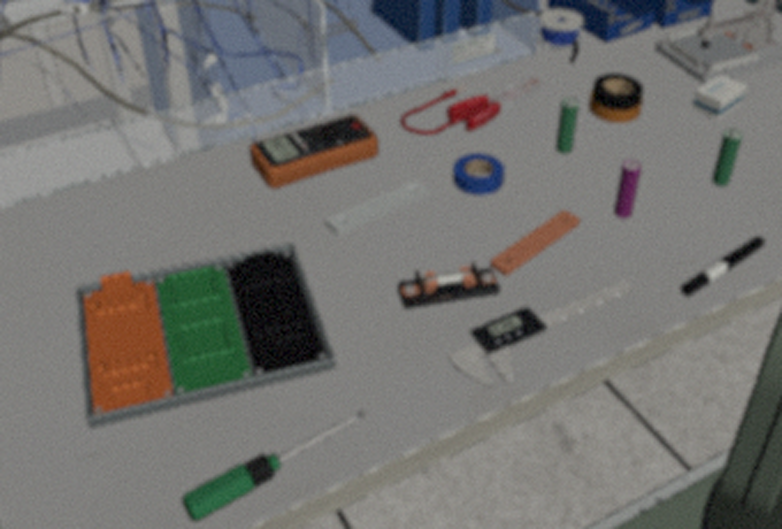

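The top crop shows the caddy at about (175,195), with orange, green and black inserts from left to right. The fuse is at (368,246), the copper bar at (468,231), the silver bar at (365,122), the green cells at (578,117) and (686,235), and the purple cell at (568,229). The fuse and copper bar ends almost meet. Next I'll get coarse world poses.

```bash
cat > h.py <<'E'
import numpy as np,cv2
from plant import ctrl,cams
from scipy.spatial.transform import Rotation as R
def pose():
    o=ctrl.get_obs();q=o['orientation'];T=np.eye(4)
    T[:3,:3]=R.from_quat([q[1],q[2],q[3],q[0]]).as_matrix();T[:3,3]=o['eef_pos'];return T
def c2w(n,T=None):
    i=cams.camera_info(n)
    return (T@i['mount'] if n=='wrist' else np.linalg.inv(i['view'])),i
def ray(n,p,T=None):
    M,i=c2w(n,T);d=np.array([(p[0]-i['cx'])/i['fx'],-(p[1]-i['cy'])/i['fy'],-1])
    return M[:3,3],M[:3,:3]@d
def onz(n,p,z,T=None):
    c,d=ray(n,p,T);return c+d*(z-c[2])/d[2]
def proj(n,X,T=None):
    M,i=c2w(n,T);v=np.linalg.inv(M)@np.r_[X,1];return np.array([i['cx']-i['fx']*v[0]/v[2],i['cy']+i['fy']*v[1]/v[2]])
def tri(rays):
    A=0;b=0
    for c,d in rays:
        d=d/np.linalg.norm(d);P=np.eye(3)-np.outer(d,d);A=A+P;b=b+P@c
    return np.linalg.solve(A,b)
def go(xy,yaw=None,z=None):
    "world target -> tool-frame shift (mm) and turn for tool y axis at angle yaw (mod pi)"
    T=pose();d=np.array([xy[0],xy[1],T[2,3] if z is None else z])-T[:3,3]
    s=T[:3,:3].T@d*1000
    a=np.arctan2(T[1,1],T[0,1]);t=0
    if yaw is not None: t=-((yaw-a+np.pi/2)%np.pi-np.pi/2)
    return s.round(1),round(t,3)
E
python3 - <<'E'
from h import *
np.set_printoptions(precision=4,suppress=True)
T=pose();print(T[:3,:3],np.arctan2(T[1,1],T[0,1]))
g=lambda x,y:(120+x/2.5,140+y/2.5)
s=lambda x,y:(100+x/2.3,120+y/2.3)
print('caddy',*[onz('top',g(*p),.014)[:2] for p in((102,111),(273,140),(249,276),(75,246))])
print('copper',*[onz('top',g(*p),.008)[:2] for p in((420,240),(517,220))])
print('silver',*[onz('top',g(*p),.008)[:2] for p in((316,128),(416,115))])
print('fuse',*[onz('top',g(*p),.01)[:2] for p in((330,237),(409,256))])
for nm,a,b in(('fuse',(369,246),(450,285)),('cop',(468,231),(536,242)),('cadC',(174,193),(204,335)),('green1top',(583,111),(570,103)),('green2top',(694,233),(734,137)),('purptop',(573,226),(630,166))):
    X=tri([ray('top',g(*a)),ray('scene',s(*b))]);print(nm,X,onz('top',g(*a),.071)[:2])
E
```

```text
[[ 0.9164  0.4003 -0.    ]
 [ 0.4003 -0.9164  0.0001]
 [ 0.     -0.0001 -1.    ]] -1.158985748017998
caddy [0.6189 0.3662] [0.5763 0.1476] [0.4047 0.1794] [0.447  0.3993]
copper [ 0.4456 -0.036 ] [ 0.4681 -0.1587]
silver [0.5913 0.0931] [ 0.605  -0.0348]
fuse [0.4517 0.0772] [ 0.4257 -0.0217]
fuse [0.4395 0.0285 0.0091] [0.4358 0.0265]
cop [ 0.4566 -0.0961  0.0033] [ 0.4513 -0.0933]
cadC [ 0.5125  0.2755 -0.0054] [0.5054 0.2629]
green1top [ 0.595  -0.2385  0.0667] [ 0.5946 -0.2375]
green2top [ 0.4434 -0.366   0.0641] [ 0.443  -0.3643]
purptop [ 0.4561 -0.2196  0.0649] [ 0.4546 -0.2198]
```

Call:
arm_command(
  increments=[
    {"dx":0.76,"dy":-0.61},
    {"dx":0.76,"dy":-0.61},
    {"dx":0.76,"dy":-0.61},
    {"dx":0.76,"dy":-0.61},
    {"dx":0.76,"dy":-0.61},
    {"dx":0.76,"dy":-0.61},
    {"dx":0.76,"dy":-0.61},
    {"dx":0.76,"dy":-0.61},
    {"dx":0.76,"dy":-0.61},
    {"dx":0.76,"dy":-0.61},
  ],
  hand=1,
  force=40,
)

```text
invalid input
```

Call:
arm_command(
  increments=[
    {"dx":0.76,"dy":-0.61},
    {"dx":0.76,"dy":-0.61},
    {"dx":0.76,"dy":-0.61},
    {"dx":0.76,"dy":-0.61},
    {"dx":0.76,"dy":-0.61},
    {"dx":0.76,"dy":-0.61},
    {"dx":0.76,"dy":-0.61},
    {"dx":0.76,"dy":-0.61},
    {"dx":0.76,"dy":-0.61},
    {"dx":0.76,"dy":-0.61},
  ],
)

```text
invalid input
```

Call:
arm_command(
  increments=[
    {"turn":-0.84},
    {"turn":-0.84},
    {"turn":-0.84},
    {"turn":-0.84},
    {"turn":-0.84},
    {"turn":-0.84},
    {"turn":-0.84},
    {"turn":-0.84},
    {"turn":-0.84},
    {"turn":-0.84},
  ],
)

```text
invalid input
```

Call:
arm_command(
  increments=[
    {"turn":-0.84},
    {"turn":-0.84},
    {"turn":-0.84},
    {"turn":-0.84},
    {"turn":-0.84},
    {"turn":-0.84},
    {"turn":-0.84},
    {"turn":-0.84},
    {"turn":-0.84},
    {"turn":-0.84},
    {"turn":0},
    {"turn":0},
  ],
)

```text
invalid input
```

Call:
arm_command(
  increments=[
    {"dx":0.76,"dy":-0.61,"dz":0,"turn":0},
    {"dx":0.76,"dy":-0.61,"dz":0,"turn":0},
    {"dx":0.76,"dy":-0.61,"dz":0,"turn":0},
    {"dx":0.76,"dy":-0.61,"dz":0,"turn":0},
    {"dx":0.76,"dy":-0.61,"dz":0,"turn":0},
    {"dx":0.76,"dy":-0.61,"dz":0,"turn":0},
    {"dx":0.76,"dy":-0.61,"dz":0,"turn":0},
    {"dx":0.76,"dy":-0.61,"dz":0,"turn":0},
    {"dx":0.76,"dy":-0.61,"dz":0,"turn":0},
    {"dx":0.76,"dy":-0.61,"dz":0,"turn":0},
  ],
  hand=1,
  force=40,
)

```text
t: 1.88
eef_pos: [0.3437, -0.3101, 0.2314]
orientation: [0.0, 0.979, 0.204, 0.0]
force: [1.1, -0.6, -0.7]
gripper_width: 0.0852
finger_force: 0.0
```

Call:
arm_command(
  increments=[
    {"dx":0.76,"dy":-0.61,"dz":0,"turn":0},
    {"dx":0.76,"dy":-0.61,"dz":0,"turn":0},
    {"dx":0.76,"dy":-0.61,"dz":0,"turn":0},
    {"dx":0.76,"dy":-0.61,"dz":0,"turn":0},
    {"dx":0.76,"dy":-0.61,"dz":0,"turn":0},
    {"dx":0.76,"dy":-0.61,"dz":0,"turn":0},
    {"dx":0.76,"dy":-0.61,"dz":0,"turn":0},
    {"dx":0.76,"dy":-0.61,"dz":0,"turn":0},
    {"dx":0.76,"dy":-0.61,"dz":0,"turn":0},
    {"dx":0.76,"dy":-0.61,"dz":0,"turn":0},
  ],
)

```text
t: 2.72
eef_pos: [0.4568, -0.0941, 0.2314]
orientation: [-0.0, 0.979, 0.204, 0.0]
force: [0.4, 0.2, 0.7]
gripper_width: 0.0856
finger_force: 0.0
```

Call:
arm_command(
  increments=[
    {"dx":0,"dy":0,"dz":0,"turn":-0.84},
    {"dx":0,"dy":0,"dz":0,"turn":-0.84},
    {"dx":0,"dy":0,"dz":0,"turn":-0.84},
    {"dx":0,"dy":0,"dz":0,"turn":-0.84},
    {"dx":0,"dy":0,"dz":0,"turn":-0.84},
    {"dx":0,"dy":0,"dz":0,"turn":-0.84},
    {"dx":0,"dy":0,"dz":0,"turn":-0.84},
    {"dx":0,"dy":0,"dz":0,"turn":-0.84},
    {"dx":0,"dy":0,"dz":0,"turn":-0.84},
    {"dx":0,"dy":0,"dz":0,"turn":-0.84},
  ],
)

```text
t: 3.55
eef_pos: [0.4564, -0.0953, 0.2314]
orientation: [0.0, 0.856, 0.517, 0.0]
force: [-0.3, 0.5, -1.0]
gripper_width: 0.0852
finger_force: 0.0
```

Call:
arm_command(
  increments=[
    {"dx":0,"dy":0,"dz":0,"turn":-0.84},
    {"dx":0,"dy":0,"dz":0,"turn":-0.84},
    {"dx":0,"dy":0,"dz":0,"turn":-0.84},
    {"dx":0,"dy":0,"dz":0,"turn":-0.84},
    {"dx":0,"dy":0,"dz":0,"turn":-0.84},
    {"dx":0,"dy":0,"dz":0,"turn":-0.84},
    {"dx":0,"dy":0,"dz":0,"turn":-0.84},
    {"dx":0,"dy":0,"dz":0,"turn":-0.84},
    {"dx":0,"dy":0,"dz":0,"turn":-0.84},
    {"dx":0,"dy":0,"dz":0,"turn":-0.84},
  ],
)

```text
t: 4.38
eef_pos: [0.4563, -0.0954, 0.2314]
orientation: [0.0, 0.638, 0.77, 0.0]
force: [-0.4, -0.6, 0.1]
gripper_width: 0.0855
finger_force: 0.0
```

Call:
arm_command(
  increments=[
    {"dx":0,"dy":0,"dz":0,"turn":0},
    {"dx":0,"dy":0,"dz":0,"turn":0},
    {"dx":0,"dy":0,"dz":0,"turn":0},
  ],
)

```text
t: 4.63
eef_pos: [0.4563, -0.0954, 0.2313]
orientation: [-0.0, 0.64, 0.769, 0.0]
force: [0.1, 0.7, 0.2]
gripper_width: 0.0855
finger_force: 0.0
```

```bash
python3 - <<'E'
from h import *
T=pose();im=cams.snapshot('wrist');np.savez('w1.npz',T=T,im=im);cv2.imwrite('pics/w1.png',im[:,:,::-1]);print(T.round(4),ctrl.get_obs()['q'].round(2))
E
```

```text
[[-1.815e-01  9.834e-01 -0.000e+00  4.563e-01]
 [ 9.834e-01  1.815e-01  1.000e-04 -9.540e-02]
 [ 1.000e-04 -0.000e+00 -1.000e+00  2.313e-01]
 [ 0.000e+00  0.000e+00  0.000e+00  1.000e+00]] [ 0.35  0.56 -0.36  1.86  0.28  0.77  0.02]
```

View pics/w1.png

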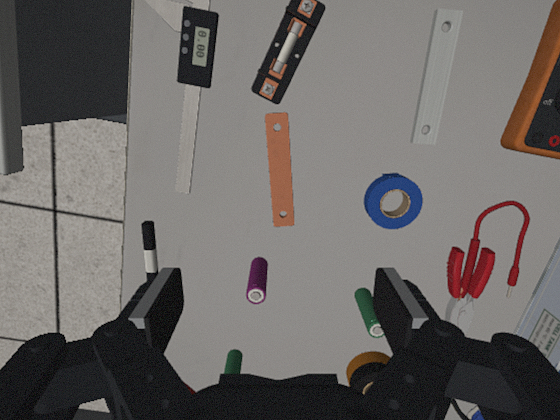

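The wrist view shows the copper bar at (280,170) with a clear gap to the fuse at (288,50). The silver bar is at (438,78), the purple cell at (257,280) and a green cell at (370,313).

```bash
cat >> h.py <<'E'
def blob(im,lo,hi,near,r=120):
    hsv=cv2.cvtColor(im,cv2.COLOR_RGB2HSV);m=cv2.inRange(hsv,lo,hi)
    m=cv2.morphologyEx(m,cv2.MORPH_CLOSE,np.ones((5,5),np.uint8));m=cv2.morphologyEx(m,cv2.MORPH_OPEN,np.ones((3,3),np.uint8))
    cs=[c for c in cv2.findContours(m,cv2.RETR_EXTERNAL,cv2.CHAIN_APPROX_NONE)[0] if cv2.contourArea(c)>150]
    cs=[c for c in cs if np.linalg.norm(c[:,0].mean(0)-near)<r]
    return max(cs,key=cv2.contourArea)
def rectw(n,c,z,T):
    P=np.array([onz(n,p,z,T)[:2] for p in c[:,0].astype(float)],np.float32)*1000
    (cx,cy),(w,h),a=cv2.minAreaRect(P);b=cv2.boxPoints(((cx,cy),(w,h),a))
    e=max((b[1]-b[0],b[2]-b[1]),key=np.linalg.norm);return np.array([cx,cy])/1000,sorted((w,h)),np.arctan2(e[1],e[0])%np.pi
COP=((3,90,60),(17,255,255));BLK=((0,0,0),(179,255,60))
E
python3 - <<'E'
from h import *
d=np.load('w1.npz');T=d['T'];im=d['im']
print(cv2.cvtColor(im,cv2.COLOR_RGB2HSV)[170,280],cv2.cvtColor(im,cv2.COLOR_RGB2HSV)[75,272])
c=blob(im,*COP,(280,170),60);print(cv2.minAreaRect(c))
x,s,a=rectw('wrist',c,.008,T);print('cop',x,s,a,go(x,a+np.pi/2,.12))
c=blob(im,*BLK,(288,50),60);x,s,a=rectw('wrist',c,.009,T);print('fuse',x,s,a,cv2.boundingRect(c))
E
```

```text
[ 10 131 154] [  9 130 114]
((280.18206787109375, 169.0254364013672), (113.31797790527344, 22.607770919799805), 85.42607879638672)
cop [ 0.45813593 -0.09660287] [24.259716033935547, 128.93063354492188] 1.8226583 (array([ -1.6,   1.6, 111.3]), np.float64(-0.069))
fuse [0.4413819  0.02851886] [33.92216491699219, 103.56953430175781] 1.2858782 (252, 0, 73, 104)
```

Call:
arm_command(
  increments=[
    {"dx":-0.06,"dy":0.06,"dz":0.88,"turn":-0.17},
    {"dx":0,"dy":0,"dz":0.88,"turn":-0.17},
    {"dx":0,"dy":0,"dz":0.88,"turn":-0.17},
    {"dx":0,"dy":0,"dz":0.88,"turn":-0.17},
    {"dx":0,"dy":0,"dz":0.88,"turn":-0.17},
    {"dx":0,"dy":0,"dz":0,"turn":0},
    {"dx":0,"dy":0,"dz":0,"turn":0},
  ],
)

```text
t: 5.27
eef_pos: [0.4578, -0.0963, 0.1213]
orientation: [-0.001, 0.613, 0.79, -0.0]
force: [-0.3, -0.5, 0.6]
gripper_width: 0.0853
finger_force: 0.0
```

```bash
python3 - <<'E'
from h import *
d=np.load('w1.npz');c1=blob(d['im'],*COP,(280,170),60)
T=pose();im=cams.snapshot('wrist');np.savez('w2.npz',T=T,im=im);cv2.imwrite('pics/w2.png',im[:,:,::-1])
n=proj('wrist',[.458,-.0966,.008],T);print(n)
c=blob(im,*COP,n,100);x,s,a=rectw('wrist',c,.008,T);print('cop',x,s,a,go(x,a+np.pi/2,.003))
p1=cv2.minAreaRect(c1)[0];p2=cv2.minAreaRect(c)[0]
# height where the two views agree best, from centre and length
print('tri',tri([ray('wrist',p1,d['T']),ray('wrist',p2,T)]),[(z,rectw('wrist',c,z,T)[0].round(4),rectw('wrist',c1,z,d['T'])[0].round(4)) for z in(0,.008,.016)])
E
```

```text
[278.81495483 200.588517  ]
cop [ 0.45830655 -0.09622387] [24.37615966796875, 128.24224853515625] 1.8221698 (array([2.000e-01, 1.000e-01, 1.191e+02]), np.float64(0.001))
tri [ 0.45866366 -0.09722573 -0.01194442] [(0, array([ 0.4589, -0.0986]), array([ 0.4584, -0.0983])), (0.008, array([ 0.4583, -0.0962]), array([ 0.4581, -0.0966])), (0.016, array([ 0.4577, -0.0938]), array([ 0.4577, -0.0948]))]
```

View pics/w2.png

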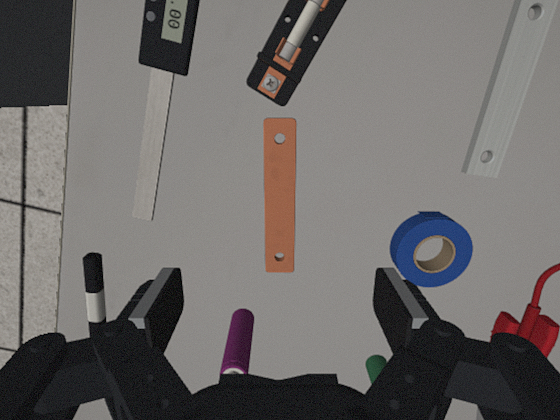

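The copper bar sits at (280,195), centred between the fingers at (155,310) and (405,310), and the two views agree. I'll go down and grasp.

Call:
arm_command(
  increments=[
    {"dx":0,"dy":0,"dz":0.9,"turn":0},
    {"dx":0,"dy":0,"dz":0.9,"turn":0},
    {"dx":0,"dy":0,"dz":0.9,"turn":0},
    {"dx":0,"dy":0,"dz":0.9,"turn":0},
    {"dx":0,"dy":0,"dz":0.6,"turn":0},
    {"dx":0,"dy":0,"dz":0.5,"turn":0},
    {"dx":0,"dy":0,"dz":0,"turn":0},
    {"dx":0,"dy":0,"dz":0,"turn":0},
  ],
)

```text
t: 5.98
eef_pos: [0.4586, -0.0966, 0.0048]
orientation: [0.0, 0.612, 0.79, 0.0]
force: [0.2, -0.2, 0.2]
gripper_width: 0.0859
finger_force: 0.0
```

Call:
arm_command(
  increments=[
    {"dx":0,"dy":0,"dz":0,"turn":0},
    {"dx":0,"dy":0,"dz":0,"turn":0},
    {"dx":0,"dy":0,"dz":0,"turn":0},
    {"dx":0,"dy":0,"dz":0,"turn":0},
    {"dx":0,"dy":0,"dz":0,"turn":0},
    {"dx":0,"dy":0,"dz":0,"turn":0},
    {"dx":0,"dy":0,"dz":0,"turn":0},
    {"dx":0,"dy":0,"dz":0,"turn":0},
    {"dx":0,"dy":0,"dz":0,"turn":0},
    {"dx":0,"dy":0,"dz":0,"turn":0},
  ],
  hand=-1,
  force=40,
)

```text
t: 6.82
eef_pos: [0.4583, -0.0965, 0.0043]
orientation: [0.0, 0.612, 0.791, 0.0]
force: [-0.9, 0.4, 11.8]
gripper_width: 0.0231
finger_force: 38.6
```

Call:
arm_command(
  increments=[
    {"dx":0,"dy":0,"dz":0,"turn":0},
    {"dx":0,"dy":0,"dz":0,"turn":0},
    {"dx":0,"dy":0,"dz":-0.4,"turn":0},
    {"dx":0,"dy":0,"dz":-0.8,"turn":0},
    {"dx":0,"dy":0,"dz":-0.8,"turn":0},
    {"dx":0,"dy":0,"dz":-0.8,"turn":0},
    {"dx":0,"dy":0,"dz":-0.8,"turn":0},
    {"dx":0,"dy":0,"dz":-0.8,"turn":0},
    {"dx":0,"dy":0,"dz":-0.6,"turn":0},
    {"dx":0,"dy":0,"dz":0,"turn":0},
  ],
)

```text
t: 7.65
eef_pos: [0.4587, -0.0968, 0.1311]
orientation: [0.001, 0.612, 0.79, 0.001]
force: [0.4, 0.5, -2.1]
gripper_width: 0.023
finger_force: 39.9
```

```bash
python3 - <<'E'
from h import *
T=pose();im=cams.snapshot('wrist');cv2.imwrite('pics/w3.png',im[:,:,::-1])
print(T.round(4),ctrl.get_obs()['gripper_width'])
print('caddy view: ',go((.505,.16),1.388,.25), 'place',go((.526,.345),1.388))
E
```

```text
[[-2.498e-01  9.683e-01  3.000e-03  4.587e-01]
 [ 9.683e-01  2.498e-01 -5.000e-04 -9.680e-02]
 [-1.200e-03  2.800e-03 -1.000e+00  1.311e-01]
 [ 0.000e+00  0.000e+00  0.000e+00  1.000e+00]] 0.023183857032783865
caddy view:  (array([ 236.9,  109.5, -120.4]), np.float64(-1.136)) place (array([410.9, 175.8,   0. ]), np.float64(-1.136))
```

View pics/w3.png

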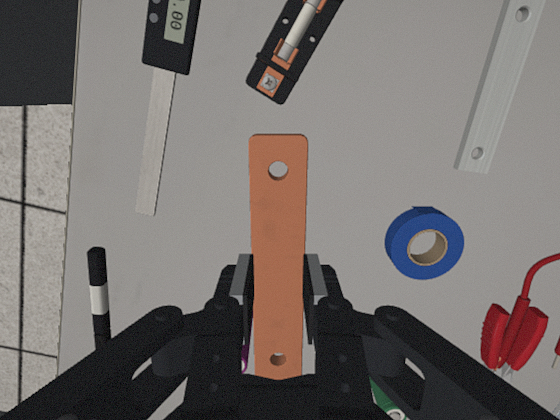

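Held: the copper bar runs from (278,135) to (278,380) between the pads, and its width is about right. Next I'll move to a view of the caddy.

Call:
arm_command(
  increments=[
    {"dx":0.92,"dy":0.24,"dz":-0.48,"turn":0},
    {"dx":0.92,"dy":0.24,"dz":-0.48,"turn":0},
    {"dx":0.92,"dy":0.24,"dz":-0.48,"turn":0},
    {"dx":0.92,"dy":0.24,"dz":-0.48,"turn":0},
    {"dx":0.92,"dy":0.24,"dz":-0.48,"turn":0},
    {"dx":0.92,"dy":0.24,"dz":-0.48,"turn":0},
    {"dx":0.92,"dy":0.24,"dz":-0.48,"turn":0},
    {"dx":0.92,"dy":0.24,"dz":-0.48,"turn":0},
    {"dx":0.92,"dy":0.24,"dz":-0.48,"turn":0},
    {"dx":0.92,"dy":0.24,"dz":-0.48,"turn":0},
  ],
)

```text
t: 8.53
eef_pos: [0.4582, 0.1422, 0.2483]
orientation: [-0.0, 0.612, 0.791, -0.001]
force: [-0.4, 0.0, -1.1]
gripper_width: 0.0229
finger_force: 40.0
```

Call:
arm_command(
  increments=[
    {"dx":0,"dy":0,"dz":0,"turn":-0.95},
    {"dx":0,"dy":0,"dz":0,"turn":-0.95},
    {"dx":0,"dy":0,"dz":0,"turn":-0.95},
    {"dx":0,"dy":0,"dz":0,"turn":-0.95},
    {"dx":0,"dy":0,"dz":0,"turn":-0.95},
    {"dx":0,"dy":0,"dz":0,"turn":-0.95},
    {"dx":0,"dy":0,"dz":0,"turn":-0.95},
    {"dx":0,"dy":0,"dz":0,"turn":-0.95},
    {"dx":0,"dy":0,"dz":0,"turn":-0.95},
    {"dx":0,"dy":0,"dz":0,"turn":-0.95},
  ],
)

```text
t: 9.37
eef_pos: [0.4584, 0.141, 0.2476]
orientation: [-0.001, 0.274, 0.962, -0.0]
force: [0.5, -0.0, -2.1]
gripper_width: 0.0234
finger_force: 40.0
```

Call:
arm_command(
  increments=[
    {"dx":0,"dy":0,"dz":0,"turn":-0.95},
    {"dx":0,"dy":0,"dz":0,"turn":-0.95},
    {"dx":0,"dy":0,"dz":0,"turn":-0.95},
    {"dx":0,"dy":0,"dz":0,"turn":-0.95},
    {"dx":0,"dy":0,"dz":0,"turn":-0.9},
    {"dx":0,"dy":0,"dz":0,"turn":0},
    {"dx":0,"dy":0,"dz":0,"turn":0},
    {"dx":0,"dy":0,"dz":0,"turn":0},
  ],
)

```text
t: 10.03
eef_pos: [0.4585, 0.1412, 0.2483]
orientation: [-0.0, 0.092, 0.996, -0.0]
force: [-1.1, 0.1, -1.0]
gripper_width: 0.0231
finger_force: 40.0
```

```bash
python3 - <<'E'
from h import *
T=pose();im=cams.snapshot('wrist');np.savez('w4.npz',T=T,im=im);cv2.imwrite('pics/w4.png',im[:,:,::-1]);print(T.round(4),ctrl.get_obs()['q'].round(2))
E
```

```text
[[-9.831e-01  1.833e-01 -8.000e-04  4.585e-01]
 [ 1.833e-01  9.831e-01 -1.000e-04  1.412e-01]
 [ 8.000e-04 -2.000e-04 -1.000e+00  2.483e-01]
 [ 0.000e+00  0.000e+00  0.000e+00  1.000e+00]] [ 0.02  0.61 -0.68  1.78  0.47  0.92  0.53]
```

View pics/w4.png

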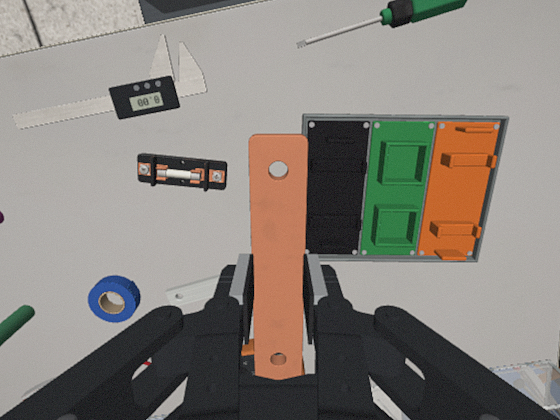

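The caddy is fully visible: rim corners at about (303,115), (508,117) and (477,262), with the green pockets at (403,163) and (396,226). The held bar at (278,255) covers only its left edge.

```bash
cat >> h.py <<'E'
GRN=((60,100,40),(88,255,255));ORG=((5,180,120),(17,255,255))
E
python3 - <<'E'
from h import *
d=np.load('w4.npz');T=d['T'];im=d['im']
print(*[onz('wrist',p,.014,T)[:2].round(4) for p in((303,115),(508,117),(477,262))])
c=blob(im,*GRN,(400,190),60);print('green',rectw('wrist',c,.009,T))
for z in (.009,): 
  c=blob(im,*ORG,(465,190),60);print('orange',rectw('wrist',c,z,T),cv2.boundingRect(c))
print('pocket wall tops',*[onz('wrist',p,.029,T)[:2].round(4) for p in((403,163),(396,226))])
x=[onz('wrist',p,.014,T)[:2] for p in((508,117),(477,262))];e=x[1]-x[0];print(np.linalg.norm(e),np.arctan2(e[1],e[0]))
E
```

```text
[0.4035 0.1784] [0.4469 0.3988] [0.6207 0.3652]
green (array([0.51134839, 0.27172446]), [68.9241943359375, 164.2397003173828], np.float32(2.9447951))
orange (array([0.52892346, 0.34468283]), [74.14637756347656, 169.80966186523438], np.float32(2.9452534)) (418, 122, 80, 138)
pocket wall tops [0.4731 0.2772] [0.5462 0.264 ]
0.17700272086336033 -0.19091455190007123
```

Call:
arm_command(
  increments=[
    {"dx":-0.12,"dy":0.85,"dz":0.4,"turn":0.1},
    {"dx":-0.12,"dy":0.85,"dz":0.4,"turn":0},
    {"dx":-0.12,"dy":0.85,"dz":0.4,"turn":0},
    {"dx":-0.12,"dy":0.85,"dz":0.4,"turn":0},
    {"dx":-0.12,"dy":0.85,"dz":0.4,"turn":0},
    {"dx":-0.12,"dy":0.85,"dz":0.4,"turn":0},
    {"dx":-0.12,"dy":0.85,"dz":0.4,"turn":0},
    {"dx":-0.12,"dy":0.85,"dz":0.4,"turn":0},
    {"dx":-0.12,"dy":0.85,"dz":0.4,"turn":0},
    {"dx":-0.1,"dy":0.8,"dz":0.4,"turn":0},
  ],
)

```text
t: 10.92
eef_pos: [0.5274, 0.3444, 0.148]
orientation: [0.0, 0.095, 0.995, -0.0]
force: [-0.0, 1.2, -2.1]
gripper_width: 0.0231
finger_force: 40.0
```

Call:
arm_command(
  increments=[
    {"dx":0,"dy":0,"dz":0.8,"turn":0},
    {"dx":0,"dy":0,"dz":0.8,"turn":0},
    {"dx":0,"dy":0,"dz":0,"turn":0},
    {"dx":0,"dy":0,"dz":0,"turn":0},
  ],
)

```text
t: 11.25
eef_pos: [0.5269, 0.343, 0.1085]
orientation: [-0.001, 0.095, 0.995, -0.0]
force: [0.4, -0.3, -2.0]
gripper_width: 0.0232
finger_force: 40.1
```

```bash
python3 - <<'E'
from h import *
T=pose();im=cams.snapshot('wrist');np.savez('w5.npz',T=T,im=im);cv2.imwrite('pics/w5.png',im[:,:,::-1]);print(go((.5256,.3434),1.377,.026))
E
```

```text
(array([ 1.8, -0.3, 83.6]), np.float64(0.003))
```

View pics/w5.png

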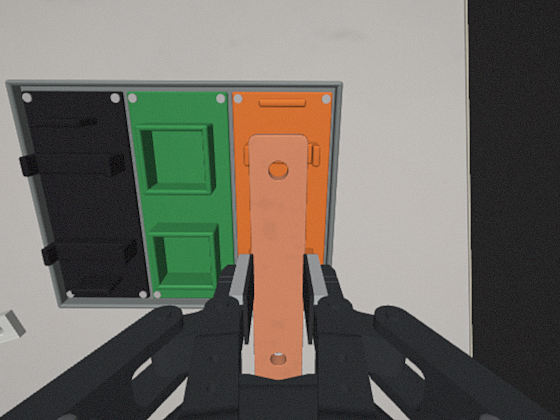

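The bar hangs centred over the orange insert: the plate spans columns 233–331 and the bar centre is at column 278. Before lowering, I'll check the caddy pose from this second view.

```bash
python3 - <<'E'
from h import *
a=np.load('w4.npz');d=np.load('w5.npz');T=d['T']
# insert screws, z from both views: green top-left, top-right, orange TR
for p,q in(((377,126),(136,98)),((432,126),(221,98)),((494,126),(327,99))):
    print('tri',tri([ray('wrist',p,a['T']),ray('wrist',q,T)]).round(4))
x=[onz('wrist',p,.014,T)[:2] for p in((8,82),(341,84))];print('rim -x corners',x)
# expected px of the rim corners and the screws
c=np.array([.5113,.2717]);u=np.array([.981,-.194]);v=np.array([.194,.981])
for i,j in((-90,-114),(-90,114)):print(proj('wrist',np.r_[c+u*i/1e3+v*j/1e3,.014],T))
for i,j in((-38,0),(38,0)):print('pocket px',proj('wrist',np.r_[c+u*i/1e3+v*j/1e3,.029],T))
E
```

```text
tri [0.4308 0.2593 0.0057]
tri [0.4419 0.3186 0.0095]
tri [0.4565 0.3915 0.0015]
rim -x corners [array([0.40488583, 0.18201432]), array([0.44846221, 0.40033444])]
[-1.18804866 77.1545348 ]
[341.32093519  78.56281426]
pocket px [170.56161141 159.50831355]
pocket px [180.4238762  261.23145622]
```

Call:
arm_command(
  increments=[
    {"dx":0,"dy":0.04,"dz":0.8,"turn":0},
    {"dx":0,"dy":0,"dz":0.8,"turn":0},
    {"dx":0,"dy":0,"dz":0.8,"turn":0},
    {"dx":0,"dy":0,"dz":0.5,"turn":0},
    {"dx":0,"dy":0,"dz":0.3,"turn":0},
    {"dx":0,"dy":0,"dz":0.1,"turn":0},
    {"dx":0,"dy":0,"dz":0,"turn":0},
    {"dx":0,"dy":0,"dz":0,"turn":0},
  ],
)

```text
t: 11.97
eef_pos: [0.5278, 0.3444, 0.0274]
orientation: [0.0, 0.095, 0.995, 0.0]
force: [0.1, 0.4, -2.2]
gripper_width: 0.0233
finger_force: 40.1
```

Call:
arm_command(
  increments=[
    {"dx":0,"dy":0,"dz":0.06,"turn":0},
    {"dx":0,"dy":0,"dz":0.04,"turn":0},
    {"dx":0,"dy":0,"dz":0,"turn":0},
  ],
)

```text
t: 12.22
eef_pos: [0.5279, 0.3445, 0.0254]
orientation: [0.001, 0.095, 0.995, 0.001]
force: [-3.3, -2.7, 14.2]
gripper_width: 0.0227
finger_force: 41.9
```

Call:
arm_command(
  increments=[
    {"dx":0,"dy":0,"dz":0,"turn":0},
    {"dx":0,"dy":0,"dz":0,"turn":0},
    {"dx":0,"dy":0,"dz":0,"turn":0},
    {"dx":0,"dy":0,"dz":0,"turn":0},
    {"dx":0,"dy":0,"dz":0,"turn":0},
    {"dx":0,"dy":0,"dz":0,"turn":0},
  ],
  hand=0,
)

```text
t: 12.72
eef_pos: [0.5274, 0.3441, 0.0238]
orientation: [-0.0, 0.095, 0.996, 0.0]
force: [-0.6, 0.1, 0.5]
gripper_width: 0.0426
finger_force: 0.0
```

Call:
arm_command(
  increments=[
    {"dx":0,"dy":0,"dz":-0.8,"turn":0},
    {"dx":0,"dy":0,"dz":-1,"turn":0},
    {"dx":0,"dy":0,"dz":-1,"turn":0},
    {"dx":0,"dy":0,"dz":-1,"turn":0},
    {"dx":0,"dy":0,"dz":-1,"turn":0},
    {"dx":0,"dy":0,"dz":-1,"turn":0},
    {"dx":0,"dy":0,"dz":-1,"turn":0},
    {"dx":0,"dy":0,"dz":0,"turn":0},
    {"dx":0,"dy":0,"dz":0,"turn":0},
  ],
)

```text
t: 13.47
eef_pos: [0.5277, 0.3443, 0.1947]
orientation: [0.001, 0.095, 0.995, 0.001]
force: [-0.7, -0.6, -1.3]
gripper_width: 0.0427
finger_force: 0.0
```

```bash
python3 - <<'E'
from h import *
T=pose();im=cams.snapshot('wrist');np.savez('w6.npz',T=T,im=im);cv2.imwrite('pics/w6.png',im[:,:,::-1]);print(go((.4414,.0285),1.286-np.pi/2,.2))
E
```

```text
(array([  24.9, -326. ,   -6.4]), np.float64(-1.476))
```

View pics/w6.png

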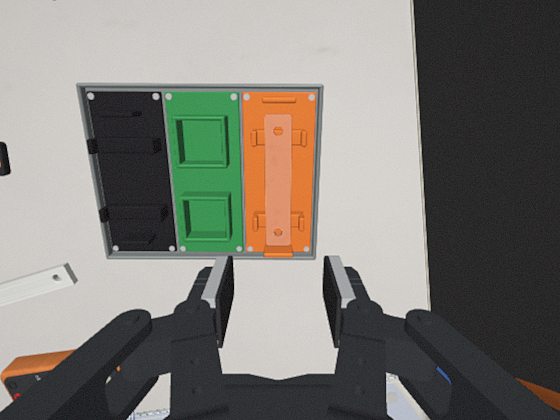

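The copper bar lies in the orange cradle at (279,180), between the guides and end stops. Now the fuse block.

Call:
arm_command(
  increments=[
    {"dx":0.1,"dy":-1,"dz":0,"turn":0},
    {"dx":0.1,"dy":-1,"dz":0,"turn":0},
    {"dx":0.1,"dy":-1,"dz":0,"turn":0},
    {"dx":0.1,"dy":-1,"dz":0,"turn":0},
    {"dx":0.1,"dy":-1,"dz":0,"turn":0},
    {"dx":0.1,"dy":-1,"dz":0,"turn":0},
    {"dx":0.1,"dy":-1,"dz":0,"turn":0},
    {"dx":0.1,"dy":-1,"dz":0,"turn":0},
    {"dx":0.1,"dy":-1,"dz":0,"turn":0},
    {"dx":0.1,"dy":-1,"dz":0,"turn":0},
  ],
  hand=1,
)

```text
t: 14.35
eef_pos: [0.4547, 0.1021, 0.193]
orientation: [-0.001, 0.095, 0.996, -0.0]
force: [0.8, -0.8, 0.3]
gripper_width: 0.0857
finger_force: 0.0
```

Call:
arm_command(
  increments=[
    {"dx":0,"dy":-1,"dz":0,"turn":0},
    {"dx":0,"dy":-1,"dz":0,"turn":0},
    {"dx":0,"dy":-1,"dz":0,"turn":0},
    {"dx":0,"dy":0,"dz":0,"turn":0.99},
    {"dx":0,"dy":0,"dz":0,"turn":0.99},
    {"dx":0,"dy":0,"dz":0,"turn":0.99},
    {"dx":0,"dy":0,"dz":0,"turn":0.99},
    {"dx":0,"dy":0,"dz":0,"turn":0.99},
    {"dx":0,"dy":0,"dz":0,"turn":0.99},
    {"dx":0,"dy":0,"dz":0,"turn":0.99},
  ],
)

```text
t: 15.18
eef_pos: [0.4411, 0.0296, 0.193]
orientation: [-0.001, 0.365, 0.931, -0.0]
force: [0.6, -0.0, -0.3]
gripper_width: 0.0853
finger_force: 0.0
```

Call:
arm_command(
  increments=[
    {"dx":0,"dy":0,"dz":0,"turn":0.99},
    {"dx":0,"dy":0,"dz":0,"turn":0.99},
    {"dx":0,"dy":0,"dz":0,"turn":0.99},
    {"dx":0,"dy":0,"dz":0,"turn":0.99},
    {"dx":0,"dy":0,"dz":0,"turn":0.99},
    {"dx":0,"dy":0,"dz":0,"turn":0.99},
    {"dx":0,"dy":0,"dz":0,"turn":0.99},
    {"dx":0,"dy":0,"dz":0,"turn":0.99},
    {"dx":0,"dy":0,"dz":0,"turn":0.99},
    {"dx":0,"dy":0,"dz":0,"turn":0.99},
  ],
)

```text
t: 16.02
eef_pos: [0.4411, 0.0295, 0.193]
orientation: [-0.001, 0.696, 0.718, -0.001]
force: [-0.6, 0.1, -0.2]
gripper_width: 0.0851
finger_force: 0.0
```

Call:
arm_command(
  increments=[
    {"dx":0,"dy":0,"dz":0.4,"turn":0.99},
    {"dx":0,"dy":0,"dz":0.8,"turn":0.99},
    {"dx":0,"dy":0,"dz":0.8,"turn":0.99},
    {"dx":0,"dy":0,"dz":0.8,"turn":0.99},
    {"dx":0,"dy":0,"dz":0,"turn":0},
    {"dx":0,"dy":0,"dz":0,"turn":0},
  ],
)

```text
t: 16.52
eef_pos: [0.4408, 0.0297, 0.1232]
orientation: [-0.001, 0.799, 0.602, -0.001]
force: [0.8, -0.3, 0.6]
gripper_width: 0.0854
finger_force: 0.0
```

```bash
python3 - <<'E'
from h import *
d=np.load('w6.npz');t=d['T']
print('bar',onz('wrist',(279,180),.029,t)[:2].round(4),'caddy rim',[onz('wrist',p,.014,t)[:2].round(4) for p in((79,84),(324,85),(315,258),(108,258))])
c=blob(d['im'],*GRN,(200,170),60);print('green',rectw('wrist',c,.009,t))
T=pose();im=cams.snapshot('wrist');np.savez('w7.npz',T=T,im=im);cv2.imwrite('pics/w7.png',im[:,:,::-1])
n=proj('wrist',[.4414,.0285,.009],T);print('n',n,T.round(3))
c=blob(im,*BLK,n,80);x,s,a=rectw('wrist',c,.009,T);print('fuse',x,s,a,go(x,a+np.pi/2,.005),cv2.boundingRect(c))
E
```

```text
bar [0.5248 0.3459] caddy rim [array([0.4055, 0.183 ]), array([0.4487, 0.4024]), array([0.6208, 0.3671]), array([0.5785, 0.1476])]
green (array([0.51280737, 0.27376123]), [68.91173553466797, 162.9608917236328], np.float32(2.9458735))
n [279.52359306 200.57511424] [[ 0.276  0.961 -0.003  0.441]
 [ 0.961 -0.276 -0.     0.03 ]
 [-0.001 -0.003 -1.     0.123]
 [ 0.     0.     0.     1.   ]]
fuse [0.44219162 0.02910765] [33.705543518066406, 102.83988189697266] 1.2869225 (array([ -0.3,   1.1, 119. ]), np.float64(0.005)) (259, 135, 44, 123)
```

View pics/w7.png

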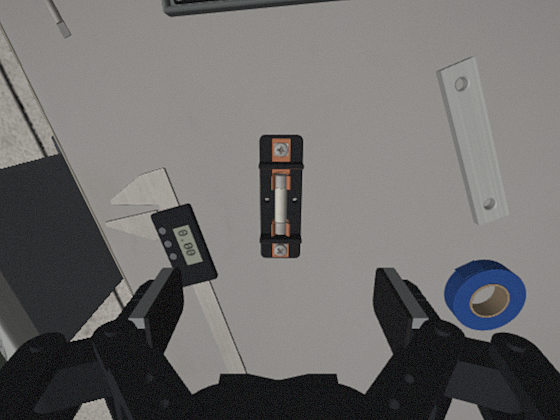

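The fuse block is at (281,197), centred between the fingers, and the calliper lies about 60 mm to its left. I'll descend with the fingers part closed.

Call:
arm_command(
  increments=[
    {"dx":0,"dy":0.04,"dz":0,"turn":0.06},
    {"dx":0,"dy":0,"dz":0.9,"turn":0},
    {"dx":0,"dy":0,"dz":0.9,"turn":0},
    {"dx":0,"dy":0,"dz":0.9,"turn":0},
    {"dx":0,"dy":0,"dz":0.9,"turn":0},
    {"dx":0,"dy":0,"dz":0.6,"turn":0},
    {"dx":0,"dy":0,"dz":0.5,"turn":0},
    {"dx":0,"dy":0,"dz":0.04,"turn":0},
    {"dx":0,"dy":0,"dz":0,"turn":0},
    {"dx":0,"dy":0,"dz":0,"turn":0},
  ],
  hand=0.4,
)

```text
t: 17.4
eef_pos: [0.443, 0.0294, 0.0063]
orientation: [0.0, 0.801, 0.599, 0.001]
force: [-0.1, 0.2, 0.0]
gripper_width: 0.0596
finger_force: 0.0
```

Call:
arm_command(
  increments=[
    {"dx":0,"dy":0,"dz":0,"turn":0},
    {"dx":0,"dy":0,"dz":0,"turn":0},
    {"dx":0,"dy":0,"dz":0,"turn":0},
    {"dx":0,"dy":0,"dz":0,"turn":0},
    {"dx":0,"dy":0,"dz":0,"turn":0},
    {"dx":0,"dy":0,"dz":0,"turn":0},
    {"dx":0,"dy":0,"dz":0,"turn":0},
    {"dx":0,"dy":0,"dz":0,"turn":0},
    {"dx":0,"dy":0,"dz":0,"turn":0},
  ],
  hand=-1,
)

```text
t: 18.15
eef_pos: [0.4429, 0.0294, 0.0062]
orientation: [0.0, 0.801, 0.599, 0.001]
force: [-2.0, 0.7, 16.3]
gripper_width: 0.0318
finger_force: 38.2
```

Call:
arm_command(
  increments=[
    {"dx":0,"dy":0,"dz":-0.4,"turn":0},
    {"dx":0,"dy":0,"dz":-0.8,"turn":0},
    {"dx":0,"dy":0,"dz":-0.8,"turn":0},
    {"dx":0,"dy":0,"dz":-0.8,"turn":0},
    {"dx":0,"dy":0,"dz":-0.8,"turn":0},
    {"dx":0,"dy":0,"dz":-0.8,"turn":0},
    {"dx":0,"dy":0,"dz":-0.6,"turn":0},
    {"dx":0,"dy":0,"dz":0,"turn":0},
  ],
)

```text
t: 18.82
eef_pos: [0.4433, 0.0293, 0.1333]
orientation: [0.001, 0.801, 0.599, 0.002]
force: [-0.5, 0.6, -0.8]
gripper_width: 0.0315
finger_force: 39.8
```

```bash
python3 - <<'E'
from h import *
T=pose();im=cams.snapshot('wrist');np.savez('w8.npz',T=T,im=im);cv2.imwrite('pics/w8.png',im[:,:,::-1])
c=np.array([.5128,.2735]);a=-.194
b=c-.073*np.array([-np.sin(a),np.cos(a)]);print(b,go(b,a+np.pi/2,.13))
E
```

```text
[0.49872667 0.20186941] (array([181.3,   4.6,   2.1]), np.float64(1.478))
```

View pics/w8.png

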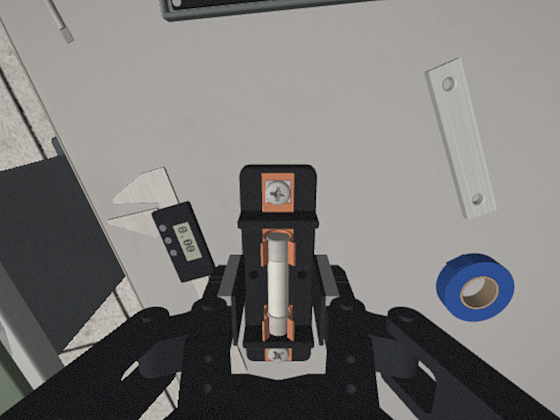

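The fuse block is held squarely, running from (278,165) to (278,360). Now to the black cradle.

Call:
arm_command(
  increments=[
    {"dx":0.9,"dy":0.02,"dz":-0.3,"turn":0},
    {"dx":0.9,"dy":0.02,"dz":-0.3,"turn":0},
    {"dx":0.9,"dy":0.02,"dz":-0.3,"turn":0},
    {"dx":0.9,"dy":0.02,"dz":-0.3,"turn":0},
    {"dx":0.9,"dy":0.02,"dz":-0.3,"turn":0},
    {"dx":0.9,"dy":0.02,"dz":-0.3,"turn":0},
    {"dx":0.9,"dy":0.02,"dz":0,"turn":0},
    {"dx":0.9,"dy":0.02,"dz":0,"turn":0},
  ],
)

```text
t: 19.53
eef_pos: [0.4973, 0.2019, 0.1751]
orientation: [-0.0, 0.801, 0.599, -0.0]
force: [-0.6, -0.0, -1.1]
gripper_width: 0.0317
finger_force: 39.8
```

Call:
arm_command(
  increments=[
    {"dx":0,"dy":0,"dz":0,"turn":-0.99},
    {"dx":0,"dy":0,"dz":0,"turn":-0.99},
    {"dx":0,"dy":0,"dz":0,"turn":-0.99},
    {"dx":0,"dy":0,"dz":0,"turn":-0.99},
    {"dx":0,"dy":0,"dz":0,"turn":-0.99},
    {"dx":0,"dy":0,"dz":0,"turn":-0.99},
    {"dx":0,"dy":0,"dz":0,"turn":-0.99},
    {"dx":0,"dy":0,"dz":0,"turn":-0.99},
    {"dx":0,"dy":0,"dz":0,"turn":-0.99},
    {"dx":0,"dy":0,"dz":0,"turn":-0.99},
  ],
)

```text
t: 20.37
eef_pos: [0.497, 0.2007, 0.1746]
orientation: [-0.0, 0.506, 0.862, -0.0]
force: [-0.5, -0.4, -0.6]
gripper_width: 0.0312
finger_force: 39.9
```

Call:
arm_command(
  increments=[
    {"dx":0,"dy":0,"dz":0,"turn":-0.99},
    {"dx":0,"dy":0,"dz":0,"turn":-0.99},
    {"dx":0,"dy":0,"dz":0,"turn":-0.99},
    {"dx":0,"dy":0,"dz":0,"turn":-0.99},
    {"dx":0,"dy":0,"dz":0,"turn":-0.99},
    {"dx":0,"dy":0,"dz":0,"turn":-0.99},
    {"dx":0,"dy":0,"dz":0,"turn":-0.99},
    {"dx":0,"dy":0,"dz":0,"turn":-0.99},
    {"dx":0,"dy":0,"dz":0,"turn":-0.99},
    {"dx":0,"dy":0,"dz":0,"turn":-0.99},
  ],
)

```text
t: 21.2
eef_pos: [0.497, 0.2007, 0.1746]
orientation: [-0.001, 0.134, 0.991, -0.0]
force: [0.4, -0.3, -0.9]
gripper_width: 0.0316
finger_force: 39.9
```

Call:
arm_command(
  increments=[
    {"dx":0,"dy":0,"dz":0.6,"turn":-0.99},
    {"dx":0,"dy":0,"dz":0.6,"turn":0},
    {"dx":0,"dy":0,"dz":0.6,"turn":0},
    {"dx":0,"dy":0,"dz":0.6,"turn":0},
    {"dx":0,"dy":0,"dz":0,"turn":0},
    {"dx":0,"dy":0,"dz":0,"turn":0},
    {"dx":0,"dy":0,"dz":0,"turn":0},
  ],
)

```text
t: 21.78
eef_pos: [0.4974, 0.2011, 0.1158]
orientation: [0.0, 0.097, 0.995, 0.0]
force: [1.0, -0.7, -1.0]
gripper_width: 0.0315
finger_force: 40.0
```

```bash
python3 - <<'E'
from h import *
T=pose();im=cams.snapshot('wrist');np.savez('w9.npz',T=T,im=im);cv2.imwrite('pics/w9.png',im[:,:,::-1])
print(T[:3,3],go((.4987,.2019),-.194+np.pi/2,.028))
E
```

```text
[0.49735533 0.20106711 0.11579342] (array([-1.,  1., 88.]), np.float64(-0.001))
```

View pics/w9.png

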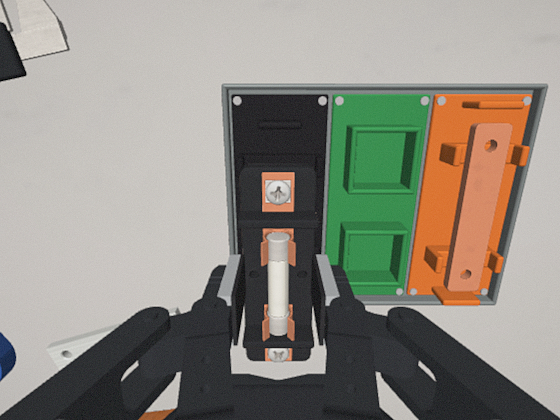

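The fuse is centred over the black insert: the plate spans columns 231–327 and the fuse is at column 278. I'll lower and release it.

Call:
arm_command(
  increments=[
    {"dx":-0.04,"dy":0.04,"dz":0.8,"turn":0},
    {"dx":0,"dy":0,"dz":0.8,"turn":0},
    {"dx":0,"dy":0,"dz":0.8,"turn":0},
    {"dx":0,"dy":0,"dz":0.6,"turn":0},
    {"dx":0,"dy":0,"dz":0.3,"turn":0},
    {"dx":0,"dy":0,"dz":0.15,"turn":0},
    {"dx":0,"dy":0,"dz":0.08,"turn":0},
    {"dx":0,"dy":0,"dz":0,"turn":0},
    {"dx":0,"dy":0,"dz":0,"turn":0},
  ],
)

```text
t: 22.58
eef_pos: [0.4989, 0.2018, 0.0279]
orientation: [0.0, 0.097, 0.995, 0.0]
force: [-0.5, -0.5, -0.3]
gripper_width: 0.0319
finger_force: 40.0
```

Call:
arm_command(
  increments=[
    {"dx":0,"dy":0,"dz":0,"turn":0},
    {"dx":0,"dy":0,"dz":0,"turn":0},
    {"dx":0,"dy":0,"dz":0,"turn":0},
    {"dx":0,"dy":0,"dz":0,"turn":0},
    {"dx":0,"dy":0,"dz":0,"turn":0},
    {"dx":0,"dy":0,"dz":0,"turn":0},
  ],
  hand=0.15,
)

```text
t: 23.08
eef_pos: [0.4985, 0.2017, 0.0271]
orientation: [-0.0, 0.097, 0.995, 0.0]
force: [-0.1, -0.8, -0.2]
gripper_width: 0.049
finger_force: 0.0
```

Call:
arm_command(
  increments=[
    {"dx":0,"dy":0,"dz":-0.8,"turn":0},
    {"dx":0,"dy":0,"dz":-1,"turn":0},
    {"dx":0,"dy":0,"dz":-1,"turn":0},
    {"dx":0,"dy":0,"dz":-1,"turn":0},
    {"dx":0,"dy":0,"dz":-1,"turn":0},
    {"dx":0,"dy":0,"dz":-1,"turn":0},
    {"dx":0,"dy":0,"dz":-1,"turn":0},
    {"dx":0,"dy":0,"dz":0,"turn":0},
    {"dx":0,"dy":0,"dz":0,"turn":0},
  ],
)

```text
t: 23.83
eef_pos: [0.4988, 0.2017, 0.1979]
orientation: [0.001, 0.097, 0.995, 0.0]
force: [0.6, -0.0, -0.8]
gripper_width: 0.0491
finger_force: 0.0
```

```bash
python3 - <<'E'
from h import *
T=pose();im=cams.snapshot('wrist');np.savez('w10.npz',T=T,im=im);cv2.imwrite('pics/w10.png',im[:,:,::-1])
print(T[:3,3],go((.595,-.2385),.25,.24),go((.52,-.10),.25,.24))
c=blob(im,*GRN,(350,180),90);print('green',rectw('wrist',c,.009,T))
E
```

```text
[0.49884737 0.20170986 0.19788221] (array([-179.9, -412.9,  -43. ]), np.float64(1.126)) (array([ -79.5, -291.6,  -43.1]), np.float64(1.126))
green (array([0.51160052, 0.27215909]), [68.71202087402344, 163.17416381835938], np.float32(2.944807))
```

View pics/w10.png

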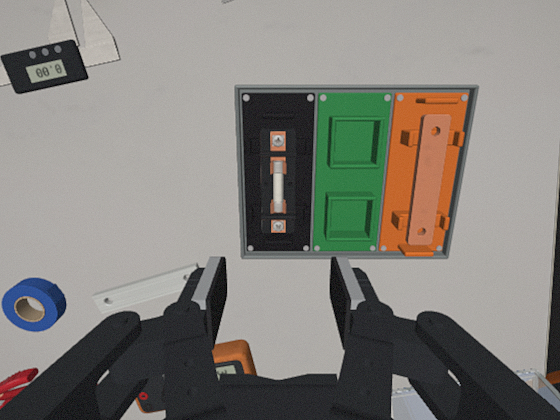

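The fuse block lies in the black cradle at (278,183) and the copper bar in the orange one, so step 1 should be met. Next, the green cells.

Call:
arm_command(
  increments=[
    {"dx":-0.42,"dy":-0.97,"dz":0,"turn":0},
    {"dx":-0.42,"dy":-0.97,"dz":0,"turn":0},
    {"dx":-0.42,"dy":-0.97,"dz":0,"turn":0},
    {"dx":-0.42,"dy":-0.97,"dz":0,"turn":0},
    {"dx":-0.42,"dy":-0.97,"dz":0,"turn":0},
    {"dx":-0.42,"dy":-0.97,"dz":0,"turn":0},
    {"dx":-0.42,"dy":-0.97,"dz":0,"turn":0},
    {"dx":-0.42,"dy":-0.97,"dz":0,"turn":0},
    {"dx":-0.42,"dy":-0.97,"dz":0,"turn":0},
    {"dx":-0.42,"dy":-0.97,"dz":0,"turn":0},
  ],
  hand=1,
)

```text
t: 24.72
eef_pos: [0.5543, -0.0579, 0.1959]
orientation: [-0.001, 0.097, 0.995, 0.0]
force: [1.4, -0.3, 0.1]
gripper_width: 0.0855
finger_force: 0.0
```

Call:
arm_command(
  increments=[
    {"dx":-0.42,"dy":-0.97,"dz":0,"turn":0},
    {"dx":-0.42,"dy":-0.97,"dz":0,"turn":0},
    {"dx":-0.42,"dy":-0.97,"dz":0,"turn":0},
    {"dx":-0.42,"dy":-0.97,"dz":0,"turn":0},
    {"dx":-0.42,"dy":-0.97,"dz":0,"turn":0},
    {"dx":-0.42,"dy":-0.97,"dz":0,"turn":0},
    {"dx":-0.42,"dy":-0.97,"dz":0,"turn":0},
    {"dx":0,"dy":0,"dz":0,"turn":1},
    {"dx":0,"dy":0,"dz":0,"turn":1},
    {"dx":0,"dy":0,"dz":0,"turn":1},
  ],
)

```text
t: 25.55
eef_pos: [0.5935, -0.2375, 0.1954]
orientation: [-0.001, 0.218, 0.976, 0.0]
force: [0.9, -0.2, 0.2]
gripper_width: 0.085
finger_force: 0.0
```

Call:
arm_command(
  increments=[
    {"dx":0,"dy":0,"dz":0,"turn":1},
    {"dx":0,"dy":0,"dz":0,"turn":1},
    {"dx":0,"dy":0,"dz":0,"turn":1},
    {"dx":0,"dy":0,"dz":0,"turn":1},
    {"dx":0,"dy":0,"dz":0,"turn":1},
    {"dx":0,"dy":0,"dz":0,"turn":1},
    {"dx":0,"dy":0,"dz":0,"turn":1},
    {"dx":0,"dy":0,"dz":0,"turn":1},
    {"dx":0,"dy":0,"dz":0,"turn":1},
    {"dx":0,"dy":0,"dz":0,"turn":1},
  ],
)

```text
t: 26.38
eef_pos: [0.5935, -0.2372, 0.1956]
orientation: [-0.001, 0.58, 0.814, -0.0]
force: [-0.0, 0.4, -0.4]
gripper_width: 0.0854
finger_force: 0.0
```

Call:
arm_command(
  increments=[
    {"dx":0,"dy":0,"dz":0,"turn":1},
    {"dx":0,"dy":0,"dz":0,"turn":0},
    {"dx":0,"dy":0,"dz":0,"turn":0},
    {"dx":0,"dy":0,"dz":0,"turn":0},
  ],
)

```text
t: 26.72
eef_pos: [0.5937, -0.2373, 0.1964]
orientation: [-0.0, 0.61, 0.793, -0.0]
force: [-0.4, 0.2, 0.7]
gripper_width: 0.0854
finger_force: 0.0
```

```bash
python3 - <<'E'
from h import *
d=np.load('w1.npz');print('w1 tops: purple',onz('wrist',(257,295),.071,d['T']).round(4),'green',onz('wrist',(377,328),.071,d['T']).round(4))
T=pose();im=cams.snapshot('wrist');np.savez('w11.npz',T=T,im=im);cv2.imwrite('pics/w11.png',im[:,:,::-1])
for t in('green_cell_1','purple_cell'):print(t,[(e['at'],round(e['score'],2)) for e in cams.spot_in('wrist',t)])
print(T[:3,3],'exp top',proj('wrist',[.595,-.2385,.071],T),'foot',proj('wrist',[.595,-.2385,0],T))
E
```

```text
w1 tops: purple [ 0.4557 -0.2167  0.071 ] green [ 0.5909 -0.2339  0.071 ]
green_cell_1 [([106.5, 266.9], 0.79), ([276.8, 184.1], 0.78)]
purple_cell [([128.5, 128.9], 0.81)]
[ 0.59369508 -0.23726838  0.19636157] exp top [279.78216293 197.60165983] foot [279.63053733 177.79713095]
```

View pics/w11.png

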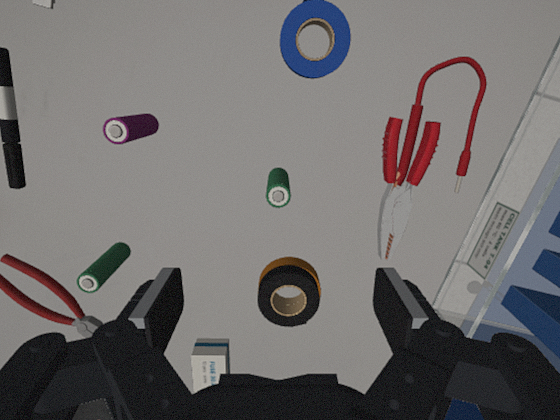

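Green cell 1's top is at (278,196) with its foot at about (278,173). Green cell 2's top is at (88,284) and the purple cell's at (115,131). The tape roll at (290,290) is clear.

```bash
python3 - <<'E'
from h import *
d=np.load('w11.npz');T=d['T']
for n,t,f in(('g1',(278,196.5),(278,173)),('g2',(88,284),(121,249)),('pu',(115,131),None)):
    print(n,onz('wrist',t,.071,T)[:2].round(4), f and onz('wrist',f,0,T)[:2].round(4))
print('tri g1',tri([ray('wrist',(278,196.5),T),ray('top',(120+583/2.5,140+111/2.5))]).round(4))
print('tape',onz('wrist',(290,290),.03,T)[:2]);x=onz('wrist',(278,196.5),.071,T)[:2];print(go(x,None,.035))
E
```

```text
g1 [ 0.5933 -0.2379] [ 0.592 -0.234]
g2 [ 0.4458 -0.364 ] [ 0.444  -0.3633]
pu [ 0.4551 -0.2187] None
tri g1 [ 0.5931 -0.2362  0.0779]
tape [ 0.63530291 -0.3472212 ]
(array([ -0.5,  -0.6, 161.8]), 0)
```

Call:
arm_command(
  increments=[
    {"dx":0.03,"dy":-0.02,"dz":0.8,"turn":0},
    {"dx":0,"dy":0,"dz":0.8,"turn":0},
    {"dx":0,"dy":0,"dz":0.8,"turn":0},
    {"dx":0,"dy":0,"dz":0.8,"turn":0},
    {"dx":0,"dy":0,"dz":0.8,"turn":0},
    {"dx":0,"dy":0,"dz":0.8,"turn":0},
    {"dx":0,"dy":0,"dz":0.8,"turn":0},
    {"dx":0,"dy":0,"dz":0.8,"turn":0},
    {"dx":0,"dy":0,"dz":0,"turn":0},
    {"dx":0,"dy":0,"dz":0,"turn":0},
  ],
)

```text
t: 27.7
eef_pos: [0.593, -0.2365, 0.0368]
orientation: [-0.001, 0.611, 0.792, -0.0]
force: [0.4, 0.4, 1.2]
gripper_width: 0.0852
finger_force: 0.0
```

Call:
arm_command(
  increments=[
    {"dx":0,"dy":0,"dz":0,"turn":0},
    {"dx":0,"dy":0,"dz":0,"turn":0},
    {"dx":0,"dy":0,"dz":0,"turn":0},
    {"dx":0,"dy":0,"dz":0,"turn":0},
    {"dx":0,"dy":0,"dz":0,"turn":0},
    {"dx":0,"dy":0,"dz":0,"turn":0},
    {"dx":0,"dy":0,"dz":0,"turn":0},
    {"dx":0,"dy":0,"dz":0,"turn":0},
    {"dx":0,"dy":0,"dz":0,"turn":0},
    {"dx":0,"dy":0,"dz":0,"turn":0},
  ],
  hand=-1,
)

```text
t: 28.53
eef_pos: [0.5934, -0.2368, 0.0375]
orientation: [0.0, 0.611, 0.792, 0.0]
force: [-0.8, -0.1, 6.4]
gripper_width: 0.0199
finger_force: 38.9
```

Call:
arm_command(
  increments=[
    {"dx":0,"dy":0,"dz":-0.4,"turn":0},
    {"dx":0,"dy":0,"dz":-0.8,"turn":0},
    {"dx":0,"dy":0,"dz":-1,"turn":0},
    {"dx":0,"dy":0,"dz":-1,"turn":0},
    {"dx":0,"dy":0,"dz":-1,"turn":0},
    {"dx":0,"dy":0,"dz":-1,"turn":0},
    {"dx":0,"dy":0,"dz":-1,"turn":0},
    {"dx":0,"dy":0,"dz":0,"turn":0},
    {"dx":0,"dy":0,"dz":0,"turn":0},
  ],
)

```text
t: 29.28
eef_pos: [0.5935, -0.2368, 0.1936]
orientation: [0.001, 0.611, 0.792, 0.0]
force: [-1.2, -0.2, -0.6]
gripper_width: 0.02
finger_force: 39.2
```

```bash
python3 - <<'E'
from h import *
T=pose();im=cams.snapshot('wrist');np.savez('w12.npz',T=T,im=im);cv2.imwrite('pics/w12.png',im[:,:,::-1])
c=np.array([.5125,.2730]);a=-.196;u=np.array([np.cos(a),np.sin(a)])
for s in(-.038,.038):print(c+s*u,go(c+s*u,a+np.pi/2,.2))
c=blob(im,*GRN,(278,300),150);print(cv2.boundingRect(c),cv2.minAreaRect(c))
E
```

```text
[0.47522757 0.2804004 ] (array([530. ,  17.1,  -7.7]), np.float64(-1.119))
[0.54977243 0.2655996 ] (array([496.8,  85.4,  -7.7]), np.float64(-1.119))
(252, 225, 52, 109) ((277.5, 279.0), (108.0, 51.0), 90.0)
```

Call:
arm_command(
  increments=[
    {"dx":0.99,"dy":0.17,"dz":0,"turn":0},
    {"dx":0.99,"dy":0.17,"dz":0,"turn":0},
    {"dx":0.99,"dy":0.17,"dz":0,"turn":0},
    {"dx":0.99,"dy":0.17,"dz":0,"turn":0},
    {"dx":0.99,"dy":0.17,"dz":0,"turn":0},
    {"dx":0.99,"dy":0.17,"dz":0,"turn":0},
    {"dx":0.99,"dy":0.17,"dz":0,"turn":0},
    {"dx":0.99,"dy":0.17,"dz":0,"turn":0},
    {"dx":0.99,"dy":0.17,"dz":0,"turn":0},
    {"dx":0.99,"dy":0.17,"dz":0,"turn":0},
  ],
)

```text
t: 30.17
eef_pos: [0.5709, 0.0146, 0.1913]
orientation: [-0.001, 0.611, 0.792, -0.0]
force: [0.9, 0.3, 0.4]
gripper_width: 0.0201
finger_force: 39.2
```

Call:
arm_command(
  increments=[
    {"dx":0.99,"dy":0.17,"dz":0,"turn":0},
    {"dx":0.99,"dy":0.17,"dz":0,"turn":0},
    {"dx":0.99,"dy":0.17,"dz":0,"turn":0},
    {"dx":0.99,"dy":0.17,"dz":0,"turn":0},
    {"dx":0.99,"dy":0.17,"dz":0,"turn":0},
    {"dx":0.99,"dy":0.17,"dz":0,"turn":0},
    {"dx":0.99,"dy":0.17,"dz":0,"turn":0},
    {"dx":0.99,"dy":0.17,"dz":0,"turn":0},
    {"dx":0.99,"dy":0.17,"dz":0,"turn":0},
    {"dx":0.99,"dy":0.17,"dz":0,"turn":0},
  ],
)

```text
t: 31.0
eef_pos: [0.5493, 0.2647, 0.1912]
orientation: [-0.0, 0.611, 0.792, -0.001]
force: [0.2, -0.5, -0.7]
gripper_width: 0.0201
finger_force: 39.2
```

Call:
arm_command(
  increments=[
    {"dx":0,"dy":0,"dz":0,"turn":-1},
    {"dx":0,"dy":0,"dz":0,"turn":-1},
    {"dx":0,"dy":0,"dz":0,"turn":-1},
    {"dx":0,"dy":0,"dz":0,"turn":-1},
    {"dx":0,"dy":0,"dz":0,"turn":-1},
    {"dx":0,"dy":0,"dz":0,"turn":-1},
    {"dx":0,"dy":0,"dz":0,"turn":-1},
    {"dx":0,"dy":0,"dz":0,"turn":-1},
    {"dx":0,"dy":0,"dz":0,"turn":-1},
    {"dx":0,"dy":0,"dz":0,"turn":-1},
  ],
)

```text
t: 31.83
eef_pos: [0.5496, 0.2634, 0.1912]
orientation: [-0.001, 0.252, 0.968, -0.001]
force: [-0.3, -0.6, -0.5]
gripper_width: 0.0199
finger_force: 39.2
```

Call:
arm_command(
  increments=[
    {"dx":0,"dy":0,"dz":0.6,"turn":-1},
    {"dx":0,"dy":0,"dz":0.6,"turn":-1},
    {"dx":0,"dy":0,"dz":0.6,"turn":-1},
    {"dx":0,"dy":0,"dz":0.6,"turn":-1},
    {"dx":0,"dy":0,"dz":0,"turn":0},
    {"dx":0,"dy":0,"dz":0,"turn":0},
    {"dx":0,"dy":0,"dz":0,"turn":0},
  ],
)

```text
t: 32.42
eef_pos: [0.5501, 0.2638, 0.1326]
orientation: [-0.0, 0.099, 0.995, 0.0]
force: [-0.3, 0.4, -0.7]
gripper_width: 0.0199
finger_force: 39.2
```

```bash
python3 - <<'E'
from h import *
T=pose();im=cams.snapshot('wrist');np.savez('w13.npz',T=T,im=im);cv2.imwrite('pics/w13.png',im[:,:,::-1])
print(T[:3,3],go((.5498,.2656),-.196+np.pi/2,.0475))
E
```

```text
[0.55005192 0.26383559 0.13256778] (array([ 0.7,  1.6, 85.3]), np.float64(-0.001))
```

View pics/w13.png

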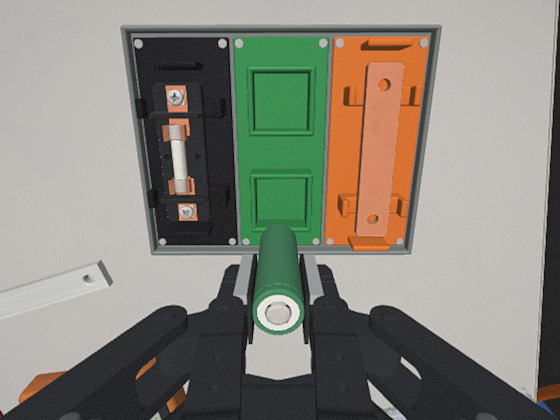

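The cell is held upright, foot at about (279,232) and top at (278,312). The pockets are at (281,100) and (281,200), and both parts still lie in their cradles.

```bash
python3 - <<'E'
from h import *
d=np.load('w13.npz');T=d['T']
for p in((281,100.5),(281,200)):print('pocket',onz('wrist',p,.029,T)[:2].round(4))
print('plate',rectw('wrist',np.array([[[237,38]],[[327,38]],[[320,246]],[[240,246]]]),.009,T))
print('proj at z.029 for target',proj('wrist',[.5498,.2656,.029],T),'cell foot px exp',proj('wrist',[*T[:2,3],T[2,3]-.0375],T),'top',proj('wrist',[*T[:2,3],T[2,3]+.0335],T))
E
```

```text
pocket [0.4746 0.2805]
pocket [0.5466 0.2662]
plate (array([0.51324731, 0.27232489]), [70.05009460449219, 164.5598602294922], np.float32(2.9438334))
proj at z.029 for target [280.98762515 204.01060768] cell foot px exp [279.04326425 239.61006274] top [279.52463305 315.409082  ]
```

Call:
arm_command(
  increments=[
    {"dx":0.05,"dy":0.07,"dz":0.7,"turn":0},
    {"dx":0,"dy":0,"dz":0.7,"turn":0},
    {"dx":0,"dy":0,"dz":0.7,"turn":0},
    {"dx":0,"dy":0,"dz":0.6,"turn":0},
    {"dx":0,"dy":0,"dz":0.4,"turn":0},
    {"dx":0,"dy":0,"dz":0.2,"turn":0},
    {"dx":0,"dy":0,"dz":0.1,"turn":0},
    {"dx":0,"dy":0,"dz":0,"turn":0},
    {"dx":0,"dy":0,"dz":0,"turn":0},
  ],
)

```text
t: 33.22
eef_pos: [0.5494, 0.2658, 0.0478]
orientation: [0.0, 0.097, 0.995, 0.0]
force: [0.8, -0.0, -0.8]
gripper_width: 0.0204
finger_force: 39.2
```

Call:
arm_command(
  increments=[
    {"dx":0,"dy":0,"dz":0.05,"turn":0},
    {"dx":0,"dy":0,"dz":0,"turn":0},
    {"dx":0,"dy":0,"dz":0,"turn":0},
  ],
)

```text
t: 33.47
eef_pos: [0.5495, 0.2659, 0.0465]
orientation: [0.0, 0.097, 0.995, 0.0]
force: [0.6, 0.2, 5.8]
gripper_width: 0.02
finger_force: 39.7
```

Call:
arm_command(
  increments=[
    {"dx":0,"dy":0,"dz":0,"turn":0},
    {"dx":0,"dy":0,"dz":0,"turn":0},
    {"dx":0,"dy":0,"dz":0,"turn":0},
    {"dx":0,"dy":0,"dz":0,"turn":0},
    {"dx":0,"dy":0,"dz":0,"turn":0},
    {"dx":0,"dy":0,"dz":0,"turn":0},
  ],
  hand=0,
)

```text
t: 33.97
eef_pos: [0.5491, 0.2657, 0.0458]
orientation: [-0.0, 0.097, 0.995, 0.0]
force: [-0.7, 0.4, -0.6]
gripper_width: 0.0428
finger_force: 0.0
```

Call:
arm_command(
  increments=[
    {"dx":0,"dy":0,"dz":-0.6,"turn":0},
    {"dx":0,"dy":0,"dz":-1,"turn":0},
    {"dx":0,"dy":0,"dz":-1,"turn":0},
    {"dx":0,"dy":0,"dz":-1,"turn":0},
    {"dx":0,"dy":0,"dz":-1,"turn":0},
    {"dx":0,"dy":0,"dz":-1,"turn":0},
    {"dx":0,"dy":0,"dz":-0.8,"turn":0},
    {"dx":0,"dy":0,"dz":0,"turn":0},
    {"dx":0,"dy":0,"dz":0,"turn":0},
  ],
)

```text
t: 34.72
eef_pos: [0.5494, 0.2657, 0.2064]
orientation: [0.001, 0.097, 0.995, 0.0]
force: [-0.0, -0.5, -0.2]
gripper_width: 0.0428
finger_force: 0.0
```

```bash
python3 - <<'E'
from h import *
T=pose();im=cams.snapshot('wrist');np.savez('w14.npz',T=T,im=im);cv2.imwrite('pics/w14.png',im[:,:,::-1])
pt=proj('wrist',[.5494,.2658,.080],T);print('exp top',pt)
g=im[int(pt[1])-40:int(pt[1])+40,int(pt[0])-40:int(pt[0])+40]
hsv=cv2.cvtColor(g,cv2.COLOR_RGB2HSV);m=cv2.inRange(hsv,(0,0,150),(179,60,255));ys,xs=np.nonzero(m);print('white disc',len(xs),xs.mean()+int(pt[0])-40,ys.mean()+int(pt[1])-40)
for t in('green_cell_1','purple_cell','copper_bar','fuse_block'):print(t,[(e['at'],round(e['score'],2)) for e in cams.spot_in('wrist',t)])
print(go((.4458,-.3640),.25,.2), go((.4458,-.3640),-.3,.2))
E
```

```text
exp top [278.82993525 196.16674721]
white disc 1214 277.59143327841844 221.36985172981878
green_cell_1 []
purple_cell []
copper_bar [([353.8, 140.3], 0.86), ([337.7, 126.1], 0.6)]
fuse_block [([201.6, 137.5], 0.69)]
(array([ -20.5, -637.6,    5.4]), np.float64(1.126)) (array([ -20.5, -637.6,    5.4]), np.float64(-1.465))
```

```bash
cat >> h.py <<'E'
def disc(im,p,r=45):
    "bright grey components enclosed near p: (centroid, area, bbox)"
    x0,y0=int(p[0])-r,int(p[1])-r;g=cv2.cvtColor(im[y0:y0+2*r,x0:x0+2*r],cv2.COLOR_RGB2HSV)
    m=cv2.inRange(g,(0,0,130),(179,70,255));n,_,st,ce=cv2.connectedComponentsWithStats(m)
    return [(np.round(ce[i]+(x0,y0),1),st[i][4],st[i][2:4]) for i in range(1,n) if st[i][4]>30]
E
python3 - <<'E'
from h import *
d=np.load('w14.npz');T=d['T'];im=d['im']
print(disc(im,(279,196)),'base px',proj('wrist',[.5494,.2658,.029],T))
for z in(.071,.08):print(onz('wrist',(278,196),z,T)[:2])
g=im[100:260:8,240:320:4];h=cv2.cvtColor(np.ascontiguousarray(g),cv2.COLOR_RGB2HSV)
for r in h:print(''.join('G' if 55<a<90 and b>90 and c>75 else 'g' if 55<a<90 and b>90 else 'O' if a<18 and b>150 else '#' if c<60 else 'w' if c>170 else '.' for a,b,c in r))
E
```

```text
[(array([278. , 195.6]), np.int32(314), array([21, 20], dtype=int32)), (array([278.5, 222. ]), np.int32(90), array([90,  1], dtype=int32)), (array([278.5, 232.5]), np.int32(1442), array([90, 17], dtype=int32))] base px [278.70423079 181.37285332]
[0.55175708 0.26462229]
[0.54912174 0.2651434 ]
.GGGGGGGGGGGGGGGGGG.
.GGGGGGGGGGGGGGGGGG.
.GGGGGGGGGGGGGGGGGG.
#GGGGGGGGGGGGGGGGGG.
#GGGGGGGGGGGGGGGGGG.
#.GGGGGGGGGGGGGGGGGO
#.GGGGGGGGGGGGGGGGGO
#.GGGGGGGGGGGGGGGG.O
#.GGGGGGGGGGGGGGGG.O
#.GGGGGGGGGGGGGGGG.O
#.GGGGGGGGGGGGGGGG.O
#.GGGGGG.ww.GGGGGG.O
#.GGGGG..ww..GGGGG.O
#.GGGGGGGwwGGGGGGG.O
....GGGGGGGGGGGG....
....................
.....w.w.w...ww..www
..w.www....w...w.w..
.www..www..w.w.w..ww
...ww.ww......w....w
```

The cell's top disc is where an upright cell in the pocket should show it: measured (278.0,195.6), expected (278.8,196.2). Now cell 2.

Call:
arm_command(
  increments=[
    {"dx":-0.03,"dy":-1,"dz":0,"turn":0},
    {"dx":-0.03,"dy":-1,"dz":0,"turn":0},
    {"dx":-0.03,"dy":-1,"dz":0,"turn":0},
    {"dx":-0.03,"dy":-1,"dz":0,"turn":0},
    {"dx":-0.03,"dy":-1,"dz":0,"turn":0},
    {"dx":-0.03,"dy":-1,"dz":0,"turn":0},
    {"dx":-0.03,"dy":-1,"dz":0,"turn":0},
    {"dx":-0.03,"dy":-1,"dz":0,"turn":0},
    {"dx":-0.03,"dy":-1,"dz":0,"turn":0},
    {"dx":-0.03,"dy":-1,"dz":0,"turn":0},
  ],
  hand=1,
)

```text
t: 35.8
eef_pos: [0.5077, 0.0177, 0.2054]
orientation: [-0.0, 0.097, 0.995, 0.0]
force: [0.5, 0.6, -0.1]
gripper_width: 0.0854
finger_force: 0.0
```

Call:
arm_command(
  increments=[
    {"dx":-0.03,"dy":-1,"dz":0,"turn":0},
    {"dx":-0.03,"dy":-1,"dz":0,"turn":0},
    {"dx":-0.03,"dy":-1,"dz":0,"turn":0},
    {"dx":-0.03,"dy":-1,"dz":0,"turn":0},
    {"dx":-0.03,"dy":-1,"dz":0,"turn":0},
    {"dx":-0.03,"dy":-1,"dz":0,"turn":0},
    {"dx":-0.03,"dy":-1,"dz":0,"turn":0},
    {"dx":-0.03,"dy":-1,"dz":0,"turn":0},
    {"dx":-0.03,"dy":-1,"dz":0,"turn":0},
    {"dx":-0.03,"dy":-1,"dz":0,"turn":0},
  ],
)

```text
t: 36.63
eef_pos: [0.4666, -0.229, 0.2054]
orientation: [-0.0, 0.097, 0.995, 0.0]
force: [0.3, 0.7, -0.2]
gripper_width: 0.0851
finger_force: 0.0
```

Call:
arm_command(
  increments=[
    {"dx":-0.03,"dy":-1,"dz":0,"turn":0},
    {"dx":-0.03,"dy":-1,"dz":0,"turn":0},
    {"dx":-0.03,"dy":-1,"dz":0,"turn":0},
    {"dx":-0.03,"dy":-1,"dz":0,"turn":0},
    {"dx":-0.03,"dy":-0.9,"dz":0,"turn":0},
    {"dx":0,"dy":-0.6,"dz":0,"turn":0},
    {"dx":0,"dy":0,"dz":0,"turn":1},
    {"dx":0,"dy":0,"dz":0,"turn":1},
    {"dx":0,"dy":0,"dz":0,"turn":1},
    {"dx":0,"dy":0,"dz":0,"turn":1},
  ],
)

```text
t: 37.47
eef_pos: [0.4441, -0.3634, 0.2052]
orientation: [-0.0, 0.256, 0.967, 0.0]
force: [-0.4, 1.4, 0.6]
gripper_width: 0.0854
finger_force: 0.0
```

Call:
arm_command(
  increments=[
    {"dx":0,"dy":0,"dz":0,"turn":1},
    {"dx":0,"dy":0,"dz":0,"turn":1},
    {"dx":0,"dy":0,"dz":0,"turn":1},
    {"dx":0,"dy":0,"dz":0,"turn":1},
    {"dx":0,"dy":0,"dz":0,"turn":1},
    {"dx":0,"dy":0,"dz":0,"turn":1},
    {"dx":0,"dy":0,"dz":0,"turn":1},
    {"dx":0,"dy":0,"dz":0,"turn":0},
    {"dx":0,"dy":0,"dz":0,"turn":0},
    {"dx":0,"dy":0,"dz":0,"turn":0},
  ],
)

```text
t: 38.3
eef_pos: [0.4442, -0.3634, 0.2055]
orientation: [-0.0, 0.511, 0.86, 0.0]
force: [-0.3, -0.3, -0.1]
gripper_width: 0.085
finger_force: 0.0
```

```bash
python3 - <<'E'
from h import *
T=pose();im=cams.snapshot('wrist');np.savez('w15.npz',T=T,im=im);cv2.imwrite('pics/w15.png',im[:,:,::-1])
print(T.round(3),ctrl.get_obs()['q'].round(2))
for t in('green_cell_1','purple_cell'):print(t,[(e['at'],round(e['score'],2)) for e in cams.spot_in('wrist',t)])
p=proj('wrist',[.4450,-.3642,.071],T);print('exp top',p,'foot',proj('wrist',[.4450,-.3642,0],T))
c=blob(im,*GRN,p,60);print(cv2.boundingRect(c))
# top disc: bright grey pixels within the cell's neighbourhood, fitted
x,y,w,h=cv2.boundingRect(c);g=cv2.cvtColor(im,cv2.COLOR_RGB2GRAY)[y-5:y+h+20,x-5:x+w+5]
for r in g[::2,::2]:print(' '.join('%3d'%v for v in r))
E
```

```text
[[-0.479  0.878 -0.     0.444]
 [ 0.878  0.479  0.    -0.363]
 [ 0.001 -0.    -1.     0.206]
 [ 0.     0.     0.     1.   ]] [ 0.87  0.77 -0.47  1.52  0.4   0.96  0.77]
green_cell_1 [([279.1, 185.8], 0.58)]
purple_cell [([375.1, 43.1], 0.61)]
exp top [279.05940819 194.23089826] foot [278.99363814 175.58470418]
(268, 167, 21, 21)
143 140 141 141 142 143 140 141 143 138 141 140 143 138 143 138
143 141 140 140 144 140 143 142 141 142 142 143 145 139 139 142
141 141 140 140 144 144 127 110 113 130 140 145 144 136 140 141
140 138 140 143 134  68  58  58  55  47  51 136 145 144 135 143
144 141 143 143  70  68  65  62  61  52  40  40 139 143 142 145
141 139 147 103  71  67  64  62  53  56  45  42  98 144 140 140
142 140 145  75  73  68  65  61  58  45  46  46  20 147 138 141
143 141 148  67  64  67  68  62  55  50  43  35  31 143 144 140
140 141 138  66  68  63  65  59  55  53  51  41  29 132 143 143
142 142 135  63  72  67  64  64  60  56  40  46  34 125 144 141
140 145 120  64  65  72  78  79  73  66  51  42  38 122 144 143
141 144 114  68  79  76  97  96 124  83  74  65  39 111 144 143
144 143  99  75  91 140 181 181 179 179 163  84  60  70 150 145
140 143 102  76 160 183 150 125 127 136 181 171  68  53 148 141
141 144  81 100 181 138 139 157 147 126 127 176 136  50 149 145
145 146  75 154 182 118 145 140 141 136  78 186 166  70 134 139
142 147  79 155 181 116 135 140 137 143  86 189 173  76 131 146
140 147  82 138 178 145 138 138 139 141  80 174 136  63 146 141
135 142 116  93 172 169 117 129 136 144 168 182 105 106 144 137
142 139 146  86  92 175 178 167 175 180 181 106  78 138 143 143
140 141 140 129  89  74 140 147 157 149  68  82 142 142 140 141
139 137 144 143 146 122  95  79  79  78 127 140 137 143 142 141
142 141 141 138 141 141 144 141 146 144 142 140 140 143 142 142
```

Call:
arm_command(
  increments=[
    {"dx":-0.04,"dy":0,"dz":0.8,"turn":0},
    {"dx":0,"dy":0,"dz":0.8,"turn":0},
    {"dx":0,"dy":0,"dz":0.8,"turn":0},
    {"dx":0,"dy":0,"dz":0.8,"turn":0},
    {"dx":0,"dy":0,"dz":0.8,"turn":0},
    {"dx":0,"dy":0,"dz":0.8,"turn":0},
    {"dx":0,"dy":0,"dz":0.8,"turn":0},
    {"dx":0,"dy":0,"dz":0.8,"turn":0},
    {"dx":0,"dy":0,"dz":0.3,"turn":0},
    {"dx":0,"dy":0,"dz":0,"turn":0},
  ],
)

```text
t: 39.28
eef_pos: [0.4442, -0.3639, 0.037]
orientation: [-0.001, 0.512, 0.859, 0.0]
force: [-0.6, 0.7, 0.2]
gripper_width: 0.0853
finger_force: 0.0
```

Call:
arm_command(
  increments=[
    {"dx":0,"dy":0,"dz":0,"turn":0},
    {"dx":0,"dy":0,"dz":0,"turn":0},
    {"dx":0,"dy":0,"dz":0,"turn":0},
    {"dx":0,"dy":0,"dz":0,"turn":0},
    {"dx":0,"dy":0,"dz":0,"turn":0},
    {"dx":0,"dy":0,"dz":0,"turn":0},
    {"dx":0,"dy":0,"dz":0,"turn":0},
    {"dx":0,"dy":0,"dz":0,"turn":0},
    {"dx":0,"dy":0,"dz":0,"turn":0},
    {"dx":0,"dy":0,"dz":0,"turn":0},
  ],
  hand=-1,
)

```text
t: 40.12
eef_pos: [0.445, -0.3645, 0.0388]
orientation: [0.0, 0.512, 0.859, -0.0]
force: [-0.0, 0.1, 7.9]
gripper_width: 0.0204
finger_force: 38.8
```

Call:
arm_command(
  increments=[
    {"dx":0,"dy":0,"dz":-0.4,"turn":0},
    {"dx":0,"dy":0,"dz":-0.8,"turn":0},
    {"dx":0,"dy":0,"dz":-1,"turn":0},
    {"dx":0,"dy":0,"dz":-1,"turn":0},
    {"dx":0,"dy":0,"dz":-1,"turn":0},
    {"dx":0,"dy":0,"dz":-1,"turn":0},
    {"dx":0,"dy":0,"dz":-1,"turn":0},
    {"dx":0,"dy":0,"dz":-1,"turn":0},
    {"dx":0,"dy":0,"dz":0,"turn":0},
    {"dx":0,"dy":0,"dz":0,"turn":0},
  ],
)

```text
t: 40.95
eef_pos: [0.4449, -0.3645, 0.2198]
orientation: [0.001, 0.512, 0.859, -0.0]
force: [-0.9, 1.3, -1.5]
gripper_width: 0.0199
finger_force: 39.1
```

```bash
python3 - <<'E'
from h import *
T=pose();im=cams.snapshot('wrist');np.savez('w16.npz',T=T,im=im)
c=blob(im,*GRN,(278,300),150);print(cv2.boundingRect(c),cv2.minAreaRect(c))
print(T[:3,3],go((.4750,.2803),-.196+np.pi/2,.2))
E
```

```text
(252, 222, 52, 108) ((277.5, 275.5), (107.0, 51.0), 90.0)
[ 0.44490214 -0.36446976  0.21977493] (array([552.3, 333.7,  18.5]), np.float64(-0.879))
```

Call:
arm_command(
  increments=[
    {"dx":0.85,"dy":0.51,"dz":0,"turn":0},
    {"dx":0.85,"dy":0.51,"dz":0,"turn":0},
    {"dx":0.85,"dy":0.51,"dz":0,"turn":0},
    {"dx":0.85,"dy":0.51,"dz":0,"turn":0},
    {"dx":0.85,"dy":0.51,"dz":0,"turn":0},
    {"dx":0.85,"dy":0.51,"dz":0,"turn":0},
    {"dx":0.85,"dy":0.51,"dz":0,"turn":0},
    {"dx":0.85,"dy":0.51,"dz":0,"turn":0},
    {"dx":0.85,"dy":0.51,"dz":0,"turn":0},
    {"dx":0.85,"dy":0.51,"dz":0,"turn":0},
  ],
)

```text
t: 41.83
eef_pos: [0.4551, -0.1155, 0.2177]
orientation: [-0.001, 0.512, 0.859, -0.0]
force: [0.8, 0.7, -0.7]
gripper_width: 0.0204
finger_force: 39.2
```

Call:
arm_command(
  increments=[
    {"dx":0.85,"dy":0.51,"dz":0,"turn":0},
    {"dx":0.85,"dy":0.51,"dz":0,"turn":0},
    {"dx":0.85,"dy":0.51,"dz":0,"turn":0},
    {"dx":0.85,"dy":0.51,"dz":0,"turn":0},
    {"dx":0.85,"dy":0.51,"dz":0,"turn":0},
    {"dx":0.85,"dy":0.51,"dz":0,"turn":0},
    {"dx":0.85,"dy":0.51,"dz":0,"turn":0},
    {"dx":0.85,"dy":0.51,"dz":0,"turn":0},
    {"dx":0.85,"dy":0.51,"dz":0,"turn":0},
    {"dx":0.85,"dy":0.51,"dz":0,"turn":0},
  ],
)

```text
t: 42.67
eef_pos: [0.4661, 0.1319, 0.2177]
orientation: [-0.001, 0.512, 0.859, -0.001]
force: [-0.2, 0.5, -0.6]
gripper_width: 0.02
finger_force: 39.2
```

Call:
arm_command(
  increments=[
    {"dx":0.85,"dy":0.52,"dz":0,"turn":0},
    {"dx":0.85,"dy":0.52,"dz":0,"turn":0},
    {"dx":0.85,"dy":0.52,"dz":0,"turn":0},
    {"dx":0.85,"dy":0.52,"dz":0,"turn":0},
    {"dx":0.85,"dy":0.52,"dz":0,"turn":0},
    {"dx":0.85,"dy":0.52,"dz":0,"turn":0},
    {"dx":0,"dy":0,"dz":0,"turn":-1},
    {"dx":0,"dy":0,"dz":0,"turn":-1},
    {"dx":0,"dy":0,"dz":0,"turn":-1},
    {"dx":0,"dy":0,"dz":0,"turn":-1},
  ],
)

```text
t: 43.5
eef_pos: [0.4741, 0.2799, 0.2175]
orientation: [-0.001, 0.366, 0.93, -0.001]
force: [0.4, -0.7, -1.3]
gripper_width: 0.0202
finger_force: 39.2
```

Call:
arm_command(
  increments=[
    {"dx":0,"dy":0,"dz":0,"turn":-1},
    {"dx":0,"dy":0,"dz":0,"turn":-1},
    {"dx":0,"dy":0,"dz":0,"turn":-1},
    {"dx":0,"dy":0,"dz":0,"turn":-1},
    {"dx":0,"dy":0,"dz":0,"turn":-1},
    {"dx":0,"dy":0,"dz":0,"turn":-1},
    {"dx":0,"dy":0,"dz":0,"turn":-1},
    {"dx":0,"dy":0,"dz":0,"turn":0},
    {"dx":0,"dy":0,"dz":0,"turn":0},
    {"dx":0,"dy":0,"dz":0,"turn":0},
  ],
)

```text
t: 44.33
eef_pos: [0.4744, 0.2799, 0.218]
orientation: [-0.0, 0.099, 0.995, -0.0]
force: [-0.3, -0.5, -0.2]
gripper_width: 0.0197
finger_force: 39.1
```

```bash
python3 - <<'E'
from h import *
print(pose()[:3,3],go((.4748,.2805),-.196+np.pi/2,.0488))
E
```

```text
[0.47435994 0.27994591 0.21796984] (array([ -0.4,   0.7, 169.2]), np.float64(-0.001))
```

Down 169 mm, slowly at the end.

Call:
arm_command(
  increments=[
    {"dx":-0.02,"dy":0.03,"dz":0.9,"turn":0},
    {"dx":0,"dy":0,"dz":0.9,"turn":0},
    {"dx":0,"dy":0,"dz":0.9,"turn":0},
    {"dx":0,"dy":0,"dz":0.9,"turn":0},
    {"dx":0,"dy":0,"dz":0.9,"turn":0},
    {"dx":0,"dy":0,"dz":0.8,"turn":0},
    {"dx":0,"dy":0,"dz":0.7,"turn":0},
    {"dx":0,"dy":0,"dz":0.4,"turn":0},
    {"dx":0,"dy":0,"dz":0.2,"turn":0},
    {"dx":0,"dy":0,"dz":0.1,"turn":0},
  ],
)

```text
t: 45.17
eef_pos: [0.4751, 0.2808, 0.0506]
orientation: [-0.0, 0.098, 0.995, -0.0]
force: [0.0, -0.3, -0.1]
gripper_width: 0.0202
finger_force: 39.1
```

Call:
arm_command(
  increments=[
    {"dx":0,"dy":0,"dz":0.05,"turn":0},
    {"dx":0,"dy":0,"dz":0.03,"turn":0},
    {"dx":0,"dy":0,"dz":0,"turn":0},
  ],
)

```text
t: 45.42
eef_pos: [0.4754, 0.2808, 0.0494]
orientation: [0.0, 0.097, 0.995, 0.0]
force: [0.2, -0.2, -0.3]
gripper_width: 0.0198
finger_force: 39.1
```

Call:
arm_command(
  increments=[
    {"dx":0,"dy":0,"dz":0.05,"turn":0},
    {"dx":0,"dy":0,"dz":0.05,"turn":0},
    {"dx":0,"dy":0,"dz":0,"turn":0},
  ],
)

```text
t: 45.67
eef_pos: [0.4757, 0.281, 0.0477]
orientation: [0.001, 0.097, 0.995, 0.0]
force: [-3.6, -4.1, 24.2]
gripper_width: 0.0201
finger_force: 41.6
```

Call:
arm_command(
  increments=[
    {"dx":0,"dy":0,"dz":0,"turn":0},
    {"dx":0,"dy":0,"dz":0,"turn":0},
    {"dx":0,"dy":0,"dz":0,"turn":0},
    {"dx":0,"dy":0,"dz":0,"turn":0},
    {"dx":0,"dy":0,"dz":0,"turn":0},
    {"dx":0,"dy":0,"dz":0,"turn":0},
  ],
  hand=0,
)

```text
t: 46.17
eef_pos: [0.4751, 0.2807, 0.0463]
orientation: [-0.0, 0.097, 0.995, -0.0]
force: [-0.6, 0.5, 0.8]
gripper_width: 0.0427
finger_force: 0.0
```

Call:
arm_command(
  increments=[
    {"dx":0,"dy":0,"dz":-0.6,"turn":0},
    {"dx":0,"dy":0,"dz":-1,"turn":0},
    {"dx":0,"dy":0,"dz":-1,"turn":0},
    {"dx":0,"dy":0,"dz":-1,"turn":0},
    {"dx":0,"dy":0,"dz":-1,"turn":0},
    {"dx":0,"dy":0,"dz":-1,"turn":0},
    {"dx":0,"dy":0,"dz":-1,"turn":0},
    {"dx":0,"dy":0,"dz":0,"turn":0},
    {"dx":0,"dy":0,"dz":0,"turn":0},
  ],
)

```text
t: 46.92
eef_pos: [0.4755, 0.2808, 0.2121]
orientation: [0.001, 0.097, 0.995, 0.0]
force: [-0.1, -0.3, -1.6]
gripper_width: 0.0425
finger_force: 0.0
```

```bash
python3 - <<'E'
from h import *
T=pose();im=cams.snapshot('wrist');np.savez('w17.npz',T=T,im=im);cv2.imwrite('pics/w17.png',im[:,:,::-1])
for X in((.4753,.2807,.08),(.5494,.2657,.08)):
    p=proj('wrist',X,T);print('exp top',p,disc(im,p,30))
for t in('copper_bar','fuse_block','silver_bar'):print(t,[(e['at'],onz('wrist',e['at'],.03,T)[:2].round(3),round(e['score'],2)) for e in cams.spot_in('wrist',t)])
cams.snapshot('top')
for t in('silver_bar','purple_cell'):print('top',t,[(e['at'],round(e['score'],2)) for e in cams.spot_in('top',t)])
E
```

```text
exp top [278.47020538 194.08962983] [(array([277.7, 192.5]), np.int32(298), array([20, 20], dtype=int32))]
exp top [278.09059663 272.22952263] [(array([277.4, 271. ]), np.int32(235), array([18, 17], dtype=int32)), (array([277.5, 291.9]), np.int32(1148), array([60, 20], dtype=int32))]
copper_bar [([98.8, 308.9], array([0.584, 0.05 ]), 0.6)]
fuse_block [([309.1, 177.0], array([0.478, 0.311]), 0.74), ([203.9, 207.9], array([0.489, 0.2  ]), 0.7), ([332.4, 190.5], array([0.497, 0.332]), 0.48)]
silver_bar [([98.4, 308.9], array([0.584, 0.049]), 0.81)]
top silver_bar [([262.7, 189.0], 0.89)]
top purple_cell [([343.2, 233.2], 0.47)]
```

```bash
python3 - <<'E'
from h import *
im=cams.snapshot('top')
for n,a in(('start',cv2.imread('pics/top0.png')[:,:,::-1].copy()),('now',im)):
    c=blob(a,(135,60,30),(170,255,255),(347,233),30) if 0 else None
    h=cv2.cvtColor(a,cv2.COLOR_RGB2HSV)[215:250,325:370].astype(int);ys,xs=np.nonzero((h[...,0]>135)&(h[...,0]<172)&(h[...,1]>70));print(n,len(xs),xs.mean()+325,ys.mean()+215)
d=np.load('w17.npz');p=proj('wrist',[.5255,.3455,.029],d['T']).astype(int);print(p,cv2.cvtColor(d['im'],cv2.COLOR_RGB2HSV)[p[1]-3:p[1]+4:3,p[0]-8:p[0]+9:4].tolist())
E
```

```text
start 18 344.44444444444446 232.72222222222223
now 19 344.63157894736844 232.78947368421052
[348 214] [[[10, 134, 179], [10, 133, 180], [10, 130, 187], [10, 132, 180], [10, 132, 181]], [[9, 128, 183], [9, 139, 184], [10, 137, 183], [9, 131, 183], [9, 132, 181]], [[10, 132, 182], [9, 135, 183], [10, 131, 185], [9, 136, 180], [9, 132, 183]]]
```

The purple cell hasn't moved and the copper bar is still in its cradle, so I'm handing in.

```bash
python3 -c "
from plant import ctrl
print(ctrl.job_done())"
```

```text
the job is handed in; nothing more can be done
None
```

I handed the job in with the copper busbar in the orange cradle and the fuse block in the black one, then one green cell upright in each pocket of the green stand; my last images showed the silver bar and purple cell unmoved, but the hand-in gave no verdict.

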